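# Reset the pastry warmer and load it

### The job

The pastry warmer's cut-out has tripped: turn its heat dial fully anticlockwise to off, then press the small recessed red reset button all the way down with the stylus for a moment and stand the stylus back in its stand. Set every bun from the steel tray into a dimple of its own on the warmer, and only when all are loaded and the stylus is home turn the dial fully clockwise to full heat. Leave the price frame, the sugar jar and the cup where they are; at the end all buns must still be in dimples.

Things in the scene. Friction and masses are not known exactly. Their poses are not given: they have to be found in the camera images.
- dial_grip (a point): Black bar-shaped heat dial on the warmer's control strip (the strip is the 75 mm deep front end of the warmer, on its -x side; the dial is at its +y end). The bar is 42 mm long, 14 mm wide, with its top 7 mm above this point; it stands on a 44 mm disc whose top is 23 mm below this point. The point is on the dial's vertical axis, 37 mm above the control strip. It turns with the dial: its x axis runs along the bar, z is up; a white line on the bar's -x half is the pointer.
- dial (a joint): Heat dial angle, rad: 0 is off, at the anticlockwise end stop (seen from above; pointer on the white dot, towards the robot side of the warmer); 2.4 is full heat, at the clockwise end stop (pointer on the red dot). Grows clockwise. Light friction (0.04 N m), stays where it is left.
- reset_top (a point): Centre of the top of the red cut-out reset button, 12 mm across, at the bottom of a round 17 mm hole in a black 46 mm square bezel at the control strip's -y end (120 mm from the dial); the bezel's top is 5 mm above the unpressed button's top and 14 mm above the strip. Too narrow for a finger. The point moves down with the button.
- reset_button (a joint): How far the reset button is pressed, m: 0 is up, 0.004 fully down. Spring: it starts to move at about 1.2 N, is fully down at 4 N and comes back up when let go.
- stylus: Reset stylus, 106 mm long, 60 g, standing upright, tip down, in its wooden stand. Origin at the point of the tip, z along it towards the handle. From the tip: steel pin 6 mm across up to 20 mm, then 8 mm across up to 50 mm; a brass collar 30 mm across from 50 to 54 mm; a blue square handle 16 x 16 mm (faces along its x and y) from 54 to 106 mm.
- stand_seat (a point): Where the stylus's tip lies when it is home in its stand: on the axis of the stand's hole, 10 mm above the counter. The point moves with the stand, which is loose (0.9 kg) and may be knocked along the counter: a brass foot 66 x 66 mm, 8 mm thick, under a dark wooden block 40 x 40 mm, its top 60 mm above the counter, with a vertical 16 mm hole 52 mm deep; the stylus's collar rests on the block's top.
- warmer: Fixed countertop pastry warmer, grey with an aluminium plate. Origin on the counter under the centre of the dimpled plate; z up. It reaches from -184 to +103 mm along its x and 128 mm either way along y. Plate and control strip are 45 mm above the counter; an 8 mm high, 4 mm wide rim runs around the plate. Can stand on the left or on the right.
- tray: Loose, heavy (1.2 kg) steel serving tray that may be knocked along the counter, 240 mm (x) by 256 mm (y), origin under its centre; floor 4 mm thick, with a rim 4 mm wide, 12 mm above the floor. The buns start on it.
- dimple0 (a point): Where the centre of a bun lies when it sits in dimple 0, 21 mm above the plate. The dimple is a round hole 31 mm across, 8 mm deep, in the warmer's plate, at -37.5 mm along the warmer's x and -75 mm along its y.
- dimple1 (a point): Where the centre of a bun lies when it sits in dimple 1, 21 mm above the plate. The dimple is a round hole 31 mm across, 8 mm deep, in the warmer's plate, at -37.5 mm along the warmer's x and 0 mm along its y.
- dimple2 (a point): Where the centre of a bun lies when it sits in dimple 2, 21 mm above the plate. The dimple is a round hole 31 mm across, 8 mm deep, in the warmer's plate, at -37.5 mm along the warmer's x and 75 mm along its y.
- dimple3 (a point): Where the centre of a bun lies when it sits in dimple 3, 21 mm above the plate. The dimple is a round hole 31 mm across, 8 mm deep, in the warmer's plate, at +37.5 mm along the warmer's x and -75 mm along its y.
- dimple4 (a point): Where the centre of a bun lies when it sits in dimple 4, 21 mm above the plate. The dimple is a round hole 31 mm across, 8 mm deep, in the warmer's plate, at +37.5 mm along the warmer's x and 0 mm along its y.
- dimple5 (a point): Where the centre of a bun lies when it sits in dimple 5, 21 mm above the plate. The dimple is a round hole 31 mm across, 8 mm deep, in the warmer's plate, at +37.5 mm along the warmer's x and 75 mm along its y.
- bun1_center (a point): Centre of round bun 1: a hard-baked golden-brown ball 52 mm across, 45 g; it rolls easily. It may be absent from a run.
- bun2_center (a point): Centre of round bun 2: a hard-baked golden-brown ball 52 mm across, 45 g; it rolls easily. It may be absent from a run.
- bun3_center (a point): Centre of round bun 3: a hard-baked golden-brown ball 52 mm across, 45 g; it rolls easily. It may be absent from a run.
- bun4_center (a point): Centre of round bun 4: a hard-baked golden-brown ball 52 mm across, 45 g; it rolls easily. It may be absent from a run.
- bun5_center (a point): Centre of round bun 5: a hard-baked golden-brown ball 52 mm across, 45 g; it rolls easily. It may be absent from a run.
- price_frame: Bystander: small gilt price-card frame 72 mm wide, 56 mm high, standing on the counter, origin under it.
- sugar_jar: Bystander: pale jar of pearl sugar with brass cap, 60 mm across, 100 mm high, origin under it.
- coffee_cup: Bystander: white cup, 70 mm across, 70 mm high, origin under it.
Not all that is in view belongs to the job. Leave any purple look-alike of the part that bears bun5_center alone.

How it is judged:
By the outcome, as a careful person would: the job done as asked, in the order asked, and still so for the second after the job is handed in, with the robot touching nothing.
Of bun1, bun2, bun3, bun4, bun5 only 3 to 5 are there at a start; the rules pass over those that are not, and their reading is None.
At some moment in a run one of stand, tray may be knocked a few centimetres aside while the robot is not near it.
It also fails if it takes over 210 s, if anything falls off the work surface, if the arm or the gripper's body presses on something with over 40 N, if the wrist force passes 120 N, or if a joint passes its speed limit or range.

### The arm

A 6-joint arm with a two-finger parallel gripper is mounted at the origin on the work surface. World frame = base frame: x ahead of the robot, y to its left, z up, the work surface at z = 0. Lengths are in m, angles in rad, forces in N, time in s.
With the tool pointing down it reaches from about 0.425 to 0.95 m from the base axis. Payload 3.5 kg.
Tool frame: the origin (TCP) lies on the centre line of the jaws, within the pads' length; the fingertips stand 14 mm ahead of it and the grasp point (between the pads) lies 5 mm behind it (ctrl.finger_overhang is the distance from the TCP to the fingertips, in m); z points along the fingers, y is the line along which they close (so a half turn about z gives the same grasp; the last joint's range is limited). The gripper opens to 85 mm and grips with 20 to 120 N. Pads are 22 mm wide; open, the fingers measure 114 mm over their backs; the gripper's body (76 mm by 85 mm) begins 54 mm behind the grasp point. The pads swing forward as they close: fully open they stand 13 mm farther back than shut.
Start: joints at [1.135, 0.286, 1.577, -0, 1.279, -0.15], TCP at [0.19, 0.648, 0.215] pointing down, gripper open.
Joint ranges: [-2.77, 2.77], [-0.9, 2.22], [0.21, 2.48], [-1.53, 4.67], [0.24, 2.81], [-2.84, 2.84]. Speed limits (rad/s): [2.79, 2.79, 3.14, 3.14, 3.14, 3.14].

### API

Orientations are given as a unit quaternion [x, y, z, w].
In Python, from plant import ctrl gives the robot as it stands.
- The arm moves only by the tool send_rows, never from a script. Its argument "moves" is text: rows parted by semicolons, each of 7 numbers parted by spaces: the turn, a rotation vector about the tool's x, y, z in units of 360 degrees (1.0 is 360 degrees), then the shift along the tool's x, y, z in units of 20 cm (1.0 is 20 cm), then the gripper's target within -1 to 1 (fully open at 1, half-way at 0, shut at -1). A call has 1 to 12 rows; each row is the pose to reach, as a shift and turn from the pose commanded when the call began, along the tool's axes at that moment, turning the shorter way round; what a row does not reach only later rows make up. A row lasts 1/8 s, in which the tool goes at most 62.5 mm and 10.7 degrees, less where a joint would pass 70% of its speed; a pose out of reach is approached as far as the arm can. A call with a number of a shift or a turn outside -1 to 1 is refused whole. A call with a gripper value outside its range is refused whole. The fingers move at their own pace and stop on an object; "newtons" is the grip in N (left out, the last holds). Time passes only in rows, so rows that repeat a pose let the fingers close. It gives the time, the measured TCP pose, the force, the opening and the grip force at its end, in the units of the state.
- ctrl.get_state(): the state, without advancing time (a new reading comes with each control period).
- ctrl.read_camera(name): name is "scene" or "side" or "wrist"; returns a dict with "image" (384x512x3 uint8, red, green, blue), "fovy" (degrees; the focal length in pixels is half the picture's height over the tangent of half this angle, whatever the lens; pixels are square), "cx", "cy" (the principal point, pixels), "extrinsics" (4x4, takes a point from camera to world coordinates). Camera axes: x right, y up, looking along -z (the intrinsics and any distortion apply to the point x, -y, -z); pixel columns grow to the right and rows downward; lengths in m; the calibration is good to about 2 mm. A picture is of the moment at which its call begins. There is no depth.
- ctrl.sign_off(): hands the job in; it is judged then, once.
The state is a dict: "time": time; "qpos": joint angles; "dq": joint speeds; "joint_efforts": joint torques, N m; "eef_pos": TCP position; "tcp_rot": TCP orientation; "contact_force": force on the tool from outside, world axes, zero at the start; "wrist_torque": the same for the moment, N m; "opening": opening from 0.0 (shut) to 1.0 (fully open); "finger_force": force on a finger pad.
Only numpy, scipy, OpenCV 4.12 (cv2) and the standard library are available. Lean on these libraries where they do the work, as an engineer would, in place of code of your own. Each camera call takes 0.05 s, during which the arm holds its last target. There are 200 camera calls.

## Working session

There is one attempt and no reset: what is moved stays moved. The work goes in short steps, Python scripts to look and compute and a tool call to move; the robot and the scene stay as the last step left them, time stands still between calls to the robot, and variables do not carry over. Pictures are saved under pics/ and viewed, at most 14 in all, crops included, and the job is handed in when it is done.

Besides the shell and the picture viewer there is one more tool, called after "Emit:" as a command line: name --argument value ..., lists and objects as JSON in quotes. send_rows: Moves the arm, as the interface text tells. Its arguments: {"type":"object","properties":{"moves":{"type":"string"},"newtons":{"type":"number"}},"required":["moves"]}

```bash
ls; mkdir -p pics
cat > h.py <<'E'
import numpy as np, cv2
from plant import ctrl
from scipy.spatial.transform import Rotation as R
def grab(name,fn):
    c=ctrl.read_camera(name); np.savez(fn+'.npz',**{k:c[k] for k in c if k!='image'}); cv2.imwrite(fn+'.png',c['image'][:,:,::-1]); return c
def K(c): 
    f=192/np.tan(np.radians(float(c['fovy']))/2); return f
def ray(c,u,v):
    f=K(c);E=np.array(c['extrinsics']);d=np.array([(u-c['cx'])/f,-(v-c['cy'])/f,-1]);return E[:3,3],E[:3,:3]@d
def onz(c,u,v,z):
    o,d=ray(c,u,v);return o+d*(z-o[2])/d[2]
def proj(c,p):
    f=K(c);E=np.array(c['extrinsics']);q=E[:3,:3].T@(np.array(p)-E[:3,3]);return np.array([c['cx']+f*q[0]/-q[2],c['cy']-f*q[1]/-q[2]])
def delta(pos,yaw=None):
    "tool-axes shift in units of 20cm from current measured pose to world pos"
    s=ctrl.get_state();r=R.from_quat(s['tcp_rot']);return np.round(r.inv().apply(np.array(pos)-s['eef_pos'])/0.2,4)
E
python3 - <<'E'
from h import *
for n in ['scene','side','wrist']:
    c=grab(n,'pics/'+n+'0'); print({k:(c[k].tolist() if hasattr(c[k],'tolist') else c[k]) for k in c if k!='image'})
a=[cv2.imread(f'pics/{n}0.png') for n in ['scene','side']]
print(ctrl.get_state(),ctrl.finger_overhang)
E
```

```text
pics
{'fovy': 49.11990790680554, 'cx': 253.7744844865308, 'cy': 192.02508071940164, 'extrinsics': [[0.7599028912503675, -0.34835668502372924, 0.5488125507571875, 1.245289754329894], [0.6498799509187382, 0.425670928952268, -0.6296509426966436, -0.7758462946254006], [-0.01427043318160678, 0.8351358453833673, 0.5498585949974937, 0.7256952021496943], [0.0, 0.0, 0.0, 1.0]]}
{'fovy': 47.3069011803417, 'cx': 253.59050713979224, 'cy': 196.706984911068, 'extrinsics': [[-0.984801219367501, 0.08857687650064057, -0.14940112208974066, 0.35920574694416796], [-0.1733011768386655, -0.5582947893174852, 0.811340637665388, 1.3559552920563898], [-0.011543848518449666, 0.824900639574449, 0.5651598662246357, 1.0349761141033125], [0.0, 0.0, 0.0, 1.0]]}
{'fovy': 70.49772613243127, 'cx': 256.88288494835194, 'cy': 193.66704382183843, 'extrinsics': [[0.2816694343911175, -0.9240314128484758, -0.2585116589228336, 0.1256128661117929], [0.9595107408113414, 0.2709136518357785, 0.0771033820054051, 0.6664973615052247], [-0.0012116094489401455, -0.26976237936052183, 0.9629261605566082, 0.37368995226152096], [0.0, 0.0, 0.0, 1.0]]}
{'time': 0.15, 'qpos': array([ 1.13501606e+00,  2.86969894e-01,  1.57786592e+00,  1.27236360e-05,
        1.27860079e+00, -1.49971528e-01]), 'dq': array([ 0.00116265,  0.0009228 , -0.00561491,  0.00171296, -0.0020577 ,
       -0.00050316]), 'joint_efforts': array([ 5.75315116e-04, -4.06603646e+01, -2.93140036e+01, -1.46115522e-04,
        3.92664224e-03,  8.12754706e-06]), 'eef_pos': array([0.19002017, 0.647128  , 0.21404617]), 'tcp_rot': array([ 1.42420236e-01,  9.89805853e-01, -8.80958856e-04, -2.72012281e-04]), 'contact_force': array([ 0.48030297, -0.26664828, -0.20710766]), 'wrist_torque': array([ 0.00069199, -0.00081233, -0.00890668]), 'finger_force': 0.0, 'opening': 1.0008274514650686} 0.014
```

Run:
```python
import cv2
for n in ['scene','side']:
    cv2.imwrite(f'pics/{n}0b.png',cv2.resize(cv2.imread(f'pics/{n}0.png'),(800,600),interpolation=cv2.INTER_CUBIC))
```

```text
(no output)
```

View pics/scene0b.png

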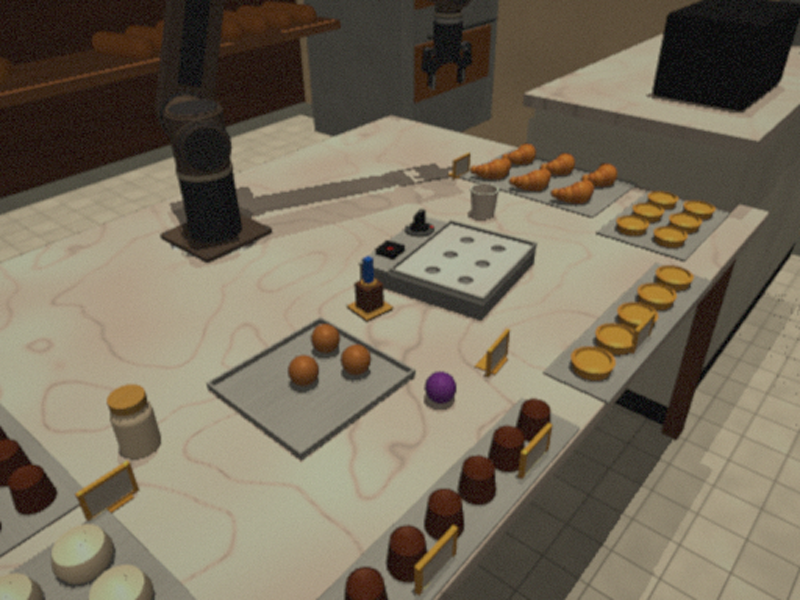

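View pics/side0b.png

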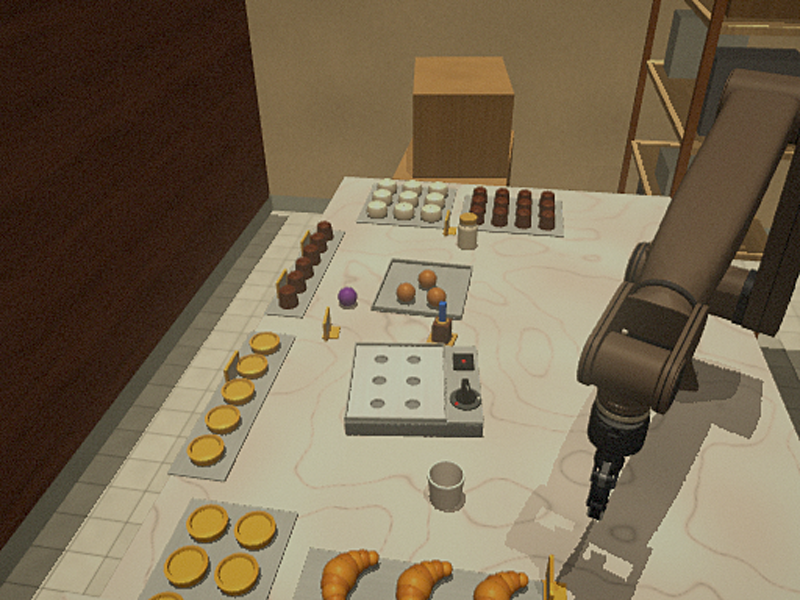

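Scene picture (800-wide pixels): three golden-brown buns on the tray at (325,338), (303,370) and (355,360). The purple ball at (440,387) is the look-alike, to be left alone. The stylus is blue at (368,268), with its stand under it. The dial is at (420,222) and the reset bezel at (390,249). Other objects: the cup at (484,200), jar at (133,420), frame at (493,353), and distractor pastries on the side trays. The side view agrees.

```bash
cat > m.py <<'E'
from h import *
from scipy.optimize import least_squares
def L(n): 
    d=np.load(f'pics/{n}.npz'); return {k:d[k] for k in d}
S=800/512
sc,si=L('scene0'),L('side0')
loc=np.array([[-.0375,-.075,.045],[-.0375,0,.045],[-.0375,.075,.045],[.0375,-.075,.045],[.0375,0,.045],[.0375,.075,.045]])
a=np.array([(433,270),(448,254),(467,240),(464,281),(483,264),(497,250)])/S
b=np.array([(415,359),(414,380),(413,404),(381,359),(379,380),(377,403)])/S
def W(p,l): 
    c,s=np.cos(p[2]),np.sin(p[2]); return np.array([p[0]+c*l[0]-s*l[1],p[1]+s*l[0]+c*l[1],l[2]])
def res(p): return np.concatenate([np.concatenate([proj(sc,W(p,l))-u,proj(si,W(p,l))-v]) for l,u,v in zip(loc,a,b)])
E
python3 - <<'E'
from m import *
r=least_squares(res,[.6,.2,0]);print('warmer',r.x,np.abs(r.fun).max());p=r.x
for n,c,u,z in [('dial',sc,(420,217),.089),('dial',si,(464,385),.089),('bezel',sc,(390,249),.059),('bezel',si,(463,361),.059),('styltop',sc,(368,259),.116),('styltop',si,(443,304),.116),
 ('b',sc,(325,338),.03),('b',si,(437,297),.03),('b',sc,(303,370),.03),('b',si,(427,278),.03),('b',sc,(355,360),.03),('b',si,(405,293),.03)]:
    print(n,onz(c,u[0]/S,u[1]/S,z).round(4))
for u in [(210,385),(320,321),(412,375),(302,453)]: print('tray',onz(sc,u[0]/S,u[1]/S,.016).round(3))
for u in [(348,306),(368,297),(391,306),(370,317)]: print('foot',onz(sc,u[0]/S,u[1]/S,.008).round(3))
for n,u in [('cup',(484,190)),('purple',(440,387))]: print(n,onz(sc,u[0]/S,u[1]/S,.05).round(3))
print('jar',onz(sc,135/S,450/S,0).round(3),'frame',onz(sc,493/S,370/S,0).round(3))
E
```

```text
warmer [0.57306162 0.21455381 0.13416252] 1.4236990959941807
dial [0.4354 0.236  0.089 ]
dial [0.4193 0.2589 0.089 ]
bezel [0.4429 0.1267 0.059 ]
bezel [0.4311 0.1423 0.059 ]
styltop [ 0.5049 -0.0055  0.116 ]
styltop [0.4943 0.0052 0.116 ]
b [ 0.5323 -0.1529  0.03  ]
b [ 0.5265 -0.1516  0.03  ]
b [ 0.568  -0.2387  0.03  ]
b [ 0.5657 -0.2416  0.03  ]
b [ 0.6166 -0.1642  0.03  ]
b [ 0.6135 -0.1574  0.03  ]
tray [ 0.464 -0.353  0.016]
tray [ 0.472 -0.109  0.016]
tray [ 0.705 -0.12   0.016]
tray [ 0.694 -0.358  0.016]
foot [ 0.469 -0.031  0.008]
foot [0.477 0.018 0.008]
foot [0.534 0.023 0.008]
foot [ 0.528 -0.031  0.008]
cup [0.415 0.517 0.05 ]
purple [ 0.783 -0.146  0.05 ]
jar [ 0.483 -0.506 -0.   ] frame [ 0.792 -0.006  0.   ]
```

Emit:
send_rows --moves "0 0 0 -0.83 -0.78 -0.15 1;0 0 0 -0.83 -0.78 -0.15 1;0 0 0 -0.83 -0.78 -0.15 1;0 0 0 -0.83 -0.78 -0.15 1;0 0 0 -0.83 -0.78 -0.15 1"

```text
time: 0.78
eef_pos: [0.3069, 0.4493, 0.2456]
tcp_rot: [0.144, 0.99, 0.0, 0.0]
contact_force: [1.1, 0.4, 0.0]
opening: 1.004
finger_force: 0.0
```

Emit:
send_rows --moves "0 0 0 -0.83 -0.78 -0.15 1;0 0 0 -0.83 -0.78 -0.15 1;0 0 0 -0.83 -0.78 -0.15 1;0 0 0 -0.83 -0.78 -0.15 1;0 0 0 -0.83 -0.78 -0.15 1;0 0 0 -0.83 -0.78 -0.15 1"

```text
time: 1.52
eef_pos: [0.4203, 0.2555, 0.2746]
tcp_rot: [0.142, 0.99, 0.0, -0.001]
contact_force: [0.3, 1.6, 0.2]
opening: 1.0
finger_force: 0.0
```

Run:
```python
from h import *
grab('wrist','pics/w1'); cv2.imwrite('pics/w1b.png',cv2.resize(cv2.imread('pics/w1.png'),(800,600),interpolation=cv2.INTER_CUBIC))
s=ctrl.get_state();print(s['eef_pos'],s['tcp_rot'],s['time'])
```

```text
[0.42010131 0.25575012 0.27456496] [ 1.41667874e-01  9.89914049e-01  4.01879382e-06 -6.23457009e-04] 1.575
```

View pics/w1b.png

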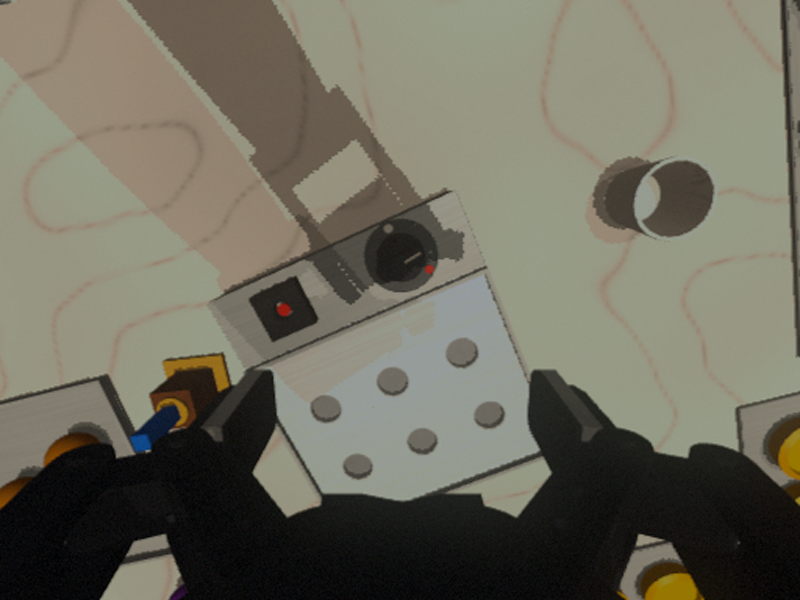

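Wrist view: the dial is at (402,255), its white pointer line at (412,258), white dot (388,229) and red dot (429,270). The dial therefore stands at about 88° (1.5 rad) from off. The red button is at (285,310), the stylus handle at (155,425), and all six dimples are visible.

Run:
```python
from m import *
c=L('w1')
w=np.array([(326,408),(392,381),(462,352),(358,466),(422,440),(489,414)])/S
def rs(p): return np.concatenate([proj(c,W(p,l))-u for l,u in zip(loc,w)])
r=least_squares(rs,[.57,.21,.13]);p=r.x;print(p,np.abs(r.fun).max())
print('pred dial',W(p,[-.1465,.06,0]),'bez',W(p,[-.1465,-.06,0]))
D=onz(c,402/S,254/S,.060);print('disc',D)
print('bez',onz(c,284/S,309/S,.059))
a,b=onz(c,404/S,263/S,.089),onz(c,420/S,253/S,.089);print('line',a,b,np.degrees(np.arctan2(*(b-a)[1::-1])))
for q in [(388,229),(429,270)]:
    P=onz(c,q[0]/S,q[1]/S,.045);print(P,np.degrees(np.arctan2(*(P-D)[1::-1])))
print('styl top',onz(c,143/S,440/S,.116), 'foot', [onz(c,x/S,y/S,.008).round(4) for x,y in [(163,360),(224,354),(230,386)]])
im=cv2.imread('pics/w1.png')[125:215,150:300]
cv2.imwrite('pics/w1c.png',cv2.resize(im,None,fx=5.3,fy=5.3,interpolation=cv2.INTER_CUBIC))
```

```text
[0.57319845 0.2179665  0.13894663] 0.2647121199535434
pred dial [0.41980035 0.257098   0.        ] bez [0.43642035 0.13825451 0.        ]
disc [0.41359774 0.25859449 0.06      ]
bez [0.43211159 0.13981663 0.059     ]
line [0.41675767 0.25931437 0.089     ] [0.41249067 0.27419524 0.089     ] 105.99992799272663
[0.39039122 0.25216659 0.045     ] -164.5179676755528
[0.43740046 0.27790744 0.045     ] 39.055041742146315
styl top [0.49633452 0.0032963  0.116     ] foot [array([ 0.4596, -0.0245,  0.008 ]), array([0.4718, 0.0416, 0.008 ]), array([0.5088, 0.0332, 0.008 ])]
```

View pics/w1c.png

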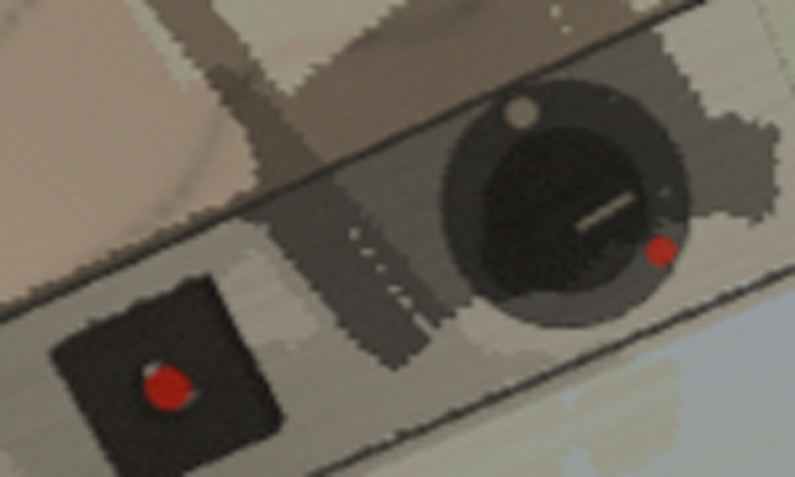

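Emit:
send_rows --moves "0 0 0.16 0.02 0.005 0.5 1;0 0 0.16 0.02 0.005 0.5 1;0 0 0.16 0.02 0.005 0.5 1;0 0 0.16 0.02 0.005 0.5 1;0 0 0.16 0.02 0.005 0.5 1;0 0 0.16 0.02 0.005 0.5 1;0 0 0.16 0.02 0.005 0.5 1;0 0 0.16 0.02 0.005 0.5 0.2" --newtons 25

```text
time: 2.58
eef_pos: [0.4168, 0.2575, 0.1749]
tcp_rot: [0.601, 0.8, -0.0, -0.0]
contact_force: [0.6, -0.3, -0.8]
opening: 0.819
finger_force: 0.0
```

Run:
```python
from h import *
c=grab('wrist','pics/w2'); 
s=ctrl.get_state();print(s['eef_pos'],s['tcp_rot'],s['time'],s['qpos'],proj(c,[.4165,.258,.089]))
cv2.imwrite('pics/w2b.png',cv2.resize(cv2.imread('pics/w2.png')[80:330,100:412],(800,600),interpolation=cv2.INTER_CUBIC))
```

```text
[0.41686811 0.25735156 0.17495611] [ 6.00837674e-01  7.99371044e-01 -9.69891337e-05 -1.22164617e-04] 2.625 [ 3.45579597e-01 -9.09328379e-02  2.05999242e+00  1.06166488e-04
  1.17282929e+00  6.38393547e-02] [255.58380395 192.34515666]
```

View pics/w2b.png

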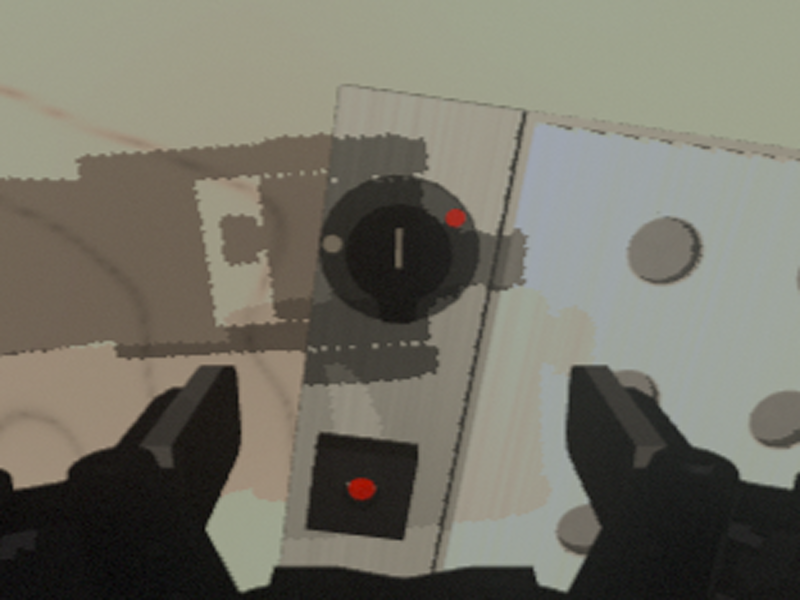

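Close view: the bar is aligned with the jaws and its white line is vertical at (399,248), on the centre line. The white dot is at left and the red dot at upper right. Descending and gripping.

Emit:
send_rows --moves "0 0 0 0 0 0.25 0.2;0 0 0 0 0 0.47 0.2;0 0 0 0 0 0.47 0.2;0 0 0 0 0 0.47 0.2;0 0 0 0 0 0.47 -1;0 0 0 0 0 0.47 -1;0 0 0 0 0 0.47 -1;0 0 0 0 0 0.47 -1;0 0 0 0 0 0.47 -1;0 0 0 0 0 0.47 -1" --newtons 25

```text
time: 3.88
eef_pos: [0.4172, 0.2567, 0.0811]
tcp_rot: [0.602, 0.799, -0.0, -0.0]
contact_force: [-0.3, 0.1, -0.1]
opening: -0.003
finger_force: 0.0
```

Run:
```python
from h import *
for n in ['wrist','side','scene']: grab(n,'pics/v3'+n)
w=cv2.imread('pics/v3wrist.png')[120:360,130:390];s=cv2.imread('pics/v3side.png')[190:290,210:330];t=cv2.imread('pics/v3scene.png')[100:200,210:330]
f=lambda i:cv2.resize(i,(400,300),interpolation=cv2.INTER_CUBIC)
cv2.imwrite('pics/v3.png',np.vstack([np.hstack([f(w),f(s)]),np.hstack([f(t),f(t)*0])]))
s=ctrl.get_state();print(s['eef_pos'],s['opening'],s['contact_force'])
```

```text
[0.41723228 0.25674695 0.0810562 ] -0.0019344604079129012 [-0.75990874 -0.02787351  0.4107022 ]
```

View pics/v3.png

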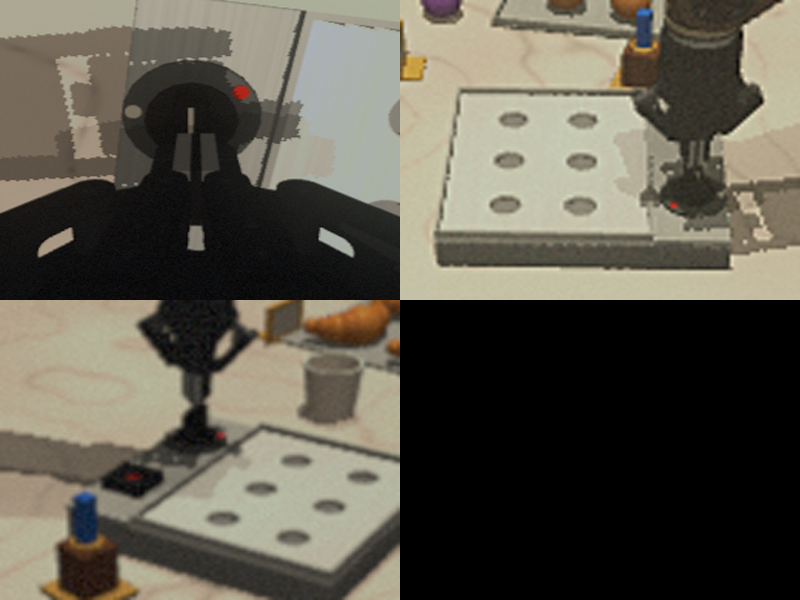

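Run:
```python
from m import *
for n,(x0,y0,sx,ox,oy) in {'v3scene':(210,100,400/120,0,300),'v3side':(210,190,400/120,400,0),'v3wrist':(130,120,400/260,0,0)}.items():
    c=L(n); sy=300/(240 if 'wrist' in n else 100)
    for z in (.045,.059,.067,.081,.089,.1):
        u=proj(c,[.4172,.2567,z]); print(n,z,((u-[x0,y0])*[sx,sy]+[ox,oy]).round())
```

```text
v3scene 0.045 [195. 440.]
v3scene 0.059 [195. 429.]
v3scene 0.067 [195. 423.]
v3scene 0.081 [195. 412.]
v3scene 0.089 [195. 406.]
v3scene 0.1 [195. 397.]
v3side 0.045 [690. 198.]
v3side 0.059 [691. 189.]
v3side 0.067 [691. 183.]
v3side 0.081 [692. 174.]
v3side 0.089 [692. 168.]
v3side 0.1 [693. 160.]
v3wrist 0.045 [193. 113.]
v3wrist 0.059 [193. 121.]
v3wrist 0.067 [193. 126.]
v3wrist 0.081 [192. 136.]
v3wrist 0.089 [192. 143.]
v3wrist 0.1 [192. 153.]
```

Run:
```python
from m import *
c=L('w1')
w=np.array([(326,408),(392,381),(462,352),(358,466),(422,440),(489,414)])/S
def fit(c,w,p0):
    def rs(p):
        l2=loc.copy(); l2[:,2]=p[3]
        return np.concatenate([proj(c,W(p,l))-u for l,u in zip(l2,w)])
    r=least_squares(rs,p0); print(r.x.round(4),np.abs(r.fun).max())
fit(c,w,[.57,.21,.13,.045]); fit(sc,a,[.57,.21,.13,.045]); fit(si,b,[.57,.21,.13,.045])
def tri(*obs):
    A=[];B=[]
    for c,u in obs:
        o,d=ray(c,*u);d/=np.linalg.norm(d);P=np.eye(3)-np.outer(d,d);A.append(P);B.append(P@o)
    A=np.vstack(A);x=np.linalg.lstsq(A,np.concatenate(B),rcond=None)[0];return x.round(4),[(proj(c,x)-u).round(1) for c,u in obs]
def cr(n,u,x0,y0,sx,sy,ox,oy): return (np.array(u)-[ox,oy])/[sx,sy]+[x0,y0]
vs,vd,vw=L('v3scene'),L('v3side'),L('v3wrist')
s_=lambda u:cr(0,u,210,100,400/120,3,0,300); d_=lambda u:cr(0,u,210,190,400/120,3,400,0); w_=lambda u:cr(0,u,130,120,400/260,300/240,0,0)
print('tips',tri((vs,s_((197,405))),(vd,d_((695,172))),(vw,w_((190,133)))))
print('red dot',tri((vs,s_((220,436))),(vd,d_((674,206))),(vw,w_((241,93)))))
print('button',tri((vs,s_((132,478))),(c,(284/S,309/S))))
```

```text
[0.5733 0.2179 0.1389 0.0449] 0.26913774837177584
[0.5739 0.2158 0.1328 0.0417] 1.1536296966525015
[0.5672 0.2354 0.1324 0.0622] 0.4415231872251866
tips (array([0.4149, 0.2615, 0.088 ]), [array([-0.3, -0.1]), array([-0.3, -0. ]), array([ 0.1, -0.9])])
red dot (array([0.4341, 0.2764, 0.0486]), [array([-0.3, -0.2]), array([-0.8,  0. ]), array([-1.8, -0.8])])
button (array([0.4337, 0.1371, 0.0514]), [array([-0., -0.]), array([0., 0.])])
```

Run:
```python
from h import *
w=cv2.imread('pics/v3wrist.png')[160:280,200:310];s=cv2.imread('pics/v3scene.png')[100:160,245:300]
f=lambda i:cv2.convertScaleAbs(cv2.resize(i,(400,436),interpolation=cv2.INTER_CUBIC),alpha=2.2,beta=10)
cv2.imwrite('pics/v3z.png',np.hstack([f(w),f(s)]))
print(ctrl.get_state()['qpos'])
```

```text
[3.44188588e-01 3.56645247e-02 2.12691653e+00 3.20263778e-06
 9.79209225e-01 6.44937780e-02]
```

View pics/v3z.png

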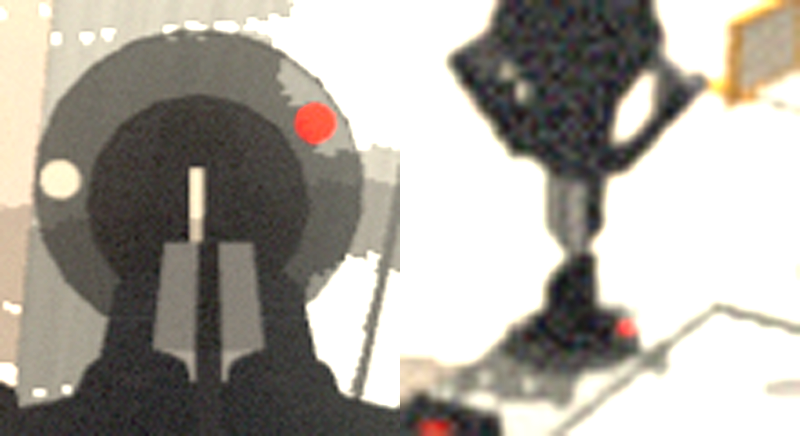

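The enlarged crop shows the shut fingertips hovering just above the bar, with the white line visible below them. They are higher than the nominal overhang implies. I'll open and go lower in small steps, watching the force.

Emit:
send_rows --moves "0 0 0 0 0 0 -0.2;0 0 0 0 0 0 -0.2;0 0 0 0 0 0.03 -0.2;0 0 0 0 0 0.03 -0.2;0 0 0 0 0 0.03 -0.2"

```text
time: 4.65
eef_pos: [0.4172, 0.2567, 0.0749]
tcp_rot: [0.602, 0.799, -0.0, -0.0]
contact_force: [-0.6, -0.7, -0.0]
opening: 0.401
finger_force: 0.0
```

Emit:
send_rows --moves "0 0 0 0 0 0.03 -0.2;0 0 0 0 0 0.03 -0.2;0 0 0 0 0 0.03 -0.2;0 0 0 0 0 0.03 -1;0 0 0 0 0 0.03 -1;0 0 0 0 0 0.03 -1;0 0 0 0 0 0.03 -1;0 0 0 0 0 0.03 -1"

```text
time: 5.65
eef_pos: [0.4154, 0.2562, 0.0693]
tcp_rot: [0.602, 0.799, -0.002, -0.002]
contact_force: [-6.1, -1.7, 4.7]
opening: 0.148
finger_force: 25.8
```

Emit:
send_rows --moves "0 0 0 0 -0.012 0 -1;0 0 -0.03 0 -0.012 0 -1;0 0 -0.06 0 -0.012 0 -1;0 0 -0.085 0 -0.012 0 -1;0 0 -0.11 0 -0.012 0 -1;0 0 -0.135 0 -0.012 0 -1;0 0 -0.16 0 -0.012 0 -1;0 0 -0.185 0 -0.012 0 -1;0 0 -0.21 0 -0.012 0 -1;0 0 -0.225 0 -0.012 0 -1;0 0 -0.225 0 -0.012 0 -1" --newtons 40

```text
time: 7.02
eef_pos: [0.4152, 0.2562, 0.0694]
tcp_rot: [-0.061, 0.998, 0.0, 0.0]
contact_force: [-1.5, -0.1, 1.4]
opening: 0.14
finger_force: 40.2
```

Run:
```python
from h import *
s=ctrl.get_state();print(s)
```

```text
{'time': 7.025, 'qpos': array([ 3.44527298e-01,  4.96450787e-02,  2.13777829e+00, -2.23997442e-05,
        9.53326773e-01, -1.34793051e+00]), 'dq': array([ 4.47586975e-04,  3.84992563e-04,  2.05066102e-03,  5.91883288e-05,
       -1.49796288e-03,  2.59116930e-02]), 'joint_efforts': array([-1.32027604e-01, -2.59387654e+01, -2.42691886e+01,  8.78442050e-03,
       -1.63360764e-01, -8.20464757e-02]), 'eef_pos': array([0.41523002, 0.25619509, 0.06937899]), 'tcp_rot': array([-6.07996935e-02,  9.98149898e-01,  1.09142301e-04,  4.06972162e-04]), 'contact_force': array([-1.53701203, -0.05823656,  1.39051162]), 'wrist_torque': array([-0.01349714,  0.1315798 ,  0.01088872]), 'finger_force': 40.18852114677429, 'opening': 0.14039087759786356}
```

Emit:
send_rows --moves "0 0 -0.015 0 0 0 -1;0 0 -0.015 0 0 0 -1;0 0 -0.015 0 0 0 -1"

```text
time: 7.4
eef_pos: [0.4152, 0.2562, 0.0694]
tcp_rot: [-0.106, 0.994, 0.0, 0.0]
contact_force: [-0.1, 0.3, 2.7]
opening: 0.141
finger_force: 43.1
```

Run:
```python
from h import *
s=ctrl.get_state();print(s['wrist_torque'],R.from_quat(s['tcp_rot']).as_euler('zyx',degrees=True),s['finger_force'])
```

```text
[-0.06099048  0.06192269 -0.6978051 ] [ 1.67790093e+02  2.04589635e-02 -1.79958582e+02] 43.14281014725566
```

End stop reached: wrist torque is −0.7 N m and the dial is off. Releasing, then moving to the stylus.

Emit:
send_rows --moves "0 0 0.008 0 0 0 -0.2;0 0 0.008 0 0 0 -0.2;0 0 0.008 0 0 0 0;0 0 0.008 0 0 -0.3 0;0 0 0.008 0 0 -0.8 0;0 0 0.008 0 0 -0.8 0;0 0 0.008 0 -0.3 -0.8 0;0 0 0.008 -0.1 -0.6 -0.8 0;0 0 0.008 -0.15 -0.8 -0.8 0.2;0 0 0.008 -0.15 -0.8 -0.8 0.2"

```text
time: 8.65
eef_pos: [0.4796, 0.1041, 0.229]
tcp_rot: [-0.081, 0.997, -0.0, -0.0]
contact_force: [0.3, 0.4, 1.1]
opening: 0.6
finger_force: 0.0
```

Emit:
send_rows --moves "0 0 0 0 -0.3 0 0.4;0 0 0 0 -0.54 0 0.4;0 0 0 0 -0.54 0 0.4;0 0 0 0 -0.54 0 0.4"

```text
time: 9.15
eef_pos: [0.4963, 0.0008, 0.2289]
tcp_rot: [-0.084, 0.997, 0.0, -0.0]
contact_force: [-0.2, -0.2, 0.1]
opening: 0.701
finger_force: 0.0
```

Run:
```python
from h import *
c=grab('wrist','pics/w4'); 
s=ctrl.get_state();print(s['eef_pos'],R.from_quat(s['tcp_rot']).as_euler('zyx',degrees=True),s['time'],s['qpos'])
a=cv2.resize(cv2.imread('pics/w4.png'),(800,600),interpolation=cv2.INTER_CUBIC);cv2.imwrite('pics/w4b.png',a)
```

```text
[0.49622555 0.00116623 0.22891886] [ 1.70361595e+02 -2.88163326e-02 -1.79965263e+02] 9.2 [-2.02681268e-01 -1.26912814e-01  1.99115846e+00  5.14535572e-04
  1.27796173e+00 -1.94184832e+00]
```

View pics/w4b.png

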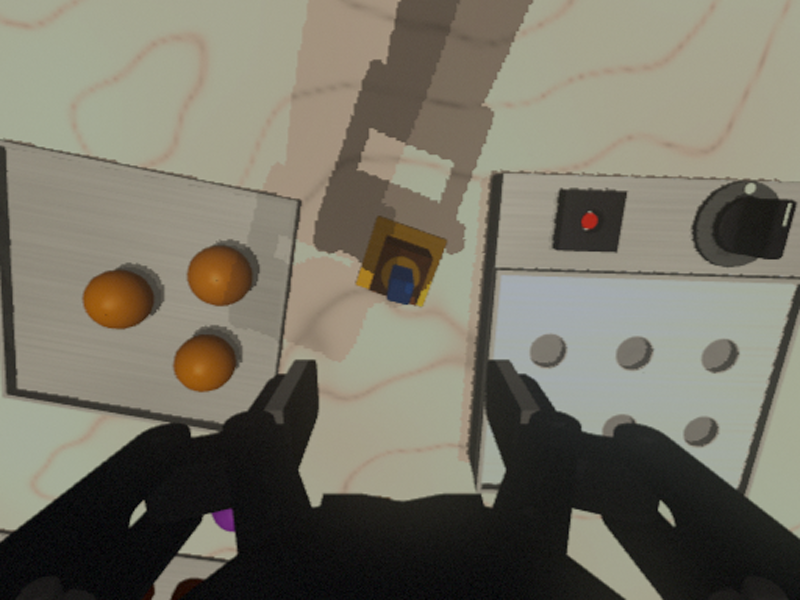

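Wrist view: the dial bar now points at the white dot (off). The stylus handle is at (402,285) with its collar at (402,270), and the gold foot's corners are about (380,217), (446,237), (430,305) and (358,285). The three buns are at (220,275), (118,298) and (205,362), and the button at (590,221).

Run:
```python
from m import *
c=L('w4'); z=lambda u,h:onz(c,u[0]/S,u[1]/S,h).round(4)
F=[z(u,.008)[:2] for u in [(380,217),(446,237),(430,305),(358,285)]]
print('foot',F,'ctr',np.mean(F,0)); 
for i in range(4):
    d=F[(i+1)%4]-F[i];print(np.linalg.norm(d).round(3),np.degrees(np.arctan2(d[1],d[0])).round(1))
print('collar',z((402,271),.063))
im=cv2.imread('pics/w4.png');hsv=cv2.cvtColor(im,cv2.COLOR_BGR2HSV)
m=cv2.inRange(hsv,(100,100,30),(125,255,255));m[:160]=0;m[200:]=0
ys,xs=np.nonzero(m);print('blue',xs.min(),xs.max(),ys.min(),ys.max())
low=xs[ys>=ys.max()-1].mean();print('top near edge mid',low, onz(c,low,ys.max(),.116))
print('button',z((590,222),.054))
m=cv2.inRange(hsv,(5,130,60),(22,255,255))
n,l,st,ce=cv2.connectedComponentsWithStats(m)
for i in range(1,n):
    if st[i,4]>400: print('bun',ce[i].round(1),st[i,4],onz(c,*ce[i],.030).round(4))
o=z((402,271),.063); r=R.from_quat(ctrl.get_state()['tcp_rot']); print(r.as_matrix().round(3))
cv2.imwrite('pics/w4c.png',cv2.resize(im[130:205,215:300],None,fx=7,fy=7,interpolation=cv2.INTER_CUBIC))
```

```text
foot [array([ 0.461 , -0.0241]), array([0.4686, 0.0367]), array([0.533 , 0.0343]), array([ 0.5252, -0.0346])] ctr [0.49695  0.003075]
0.061 82.9
0.064 -2.1
0.069 -96.5
0.065 170.7
collar [0.4946 0.0011 0.063 ]
blue 248 264 171 194
top near edge mid 258.3333333333333 [0.50543736 0.0039326  0.116     ]
button [0.4338 0.1392 0.054 ]
bun [255.6 162.2] 1242 [ 0.4866 -0.0024  0.03  ]
bun [140.1 176.2] 1208 [ 0.5312 -0.1525  0.03  ]
bun [ 75.  191.4] 1280 [ 0.5673 -0.2392  0.03  ]
bun [130.5 232.2] 1094 [ 0.6154 -0.1618  0.03  ]
[[-0.986 -0.167 -0.001]
 [-0.167  0.986  0.001]
 [ 0.     0.001 -1.   ]]
```

View pics/w4c.png

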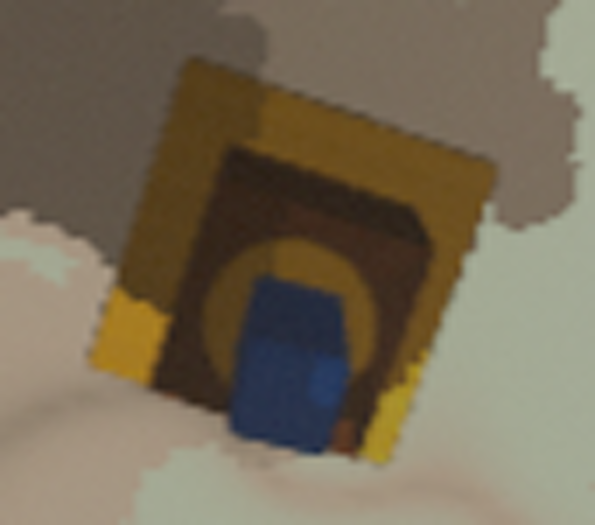

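Run:
```python
from m import *
c=L('w4'); q=lambda u,h:onz(c,u[0]/7+215,u[1]/7+130,h)[:2].round(4)
for name,h,P in [('handle',.116,[(241,340),(350,357),(331,453),(230,435)]),('foot',.008,[(190,60),(497,170),(385,462),(90,362)])]:
    F=[q(u,h) for u in P];print(name,np.mean(F,0).round(4))
    for i in range(4):
        d=F[(i+1)%4]-F[i];print(np.linalg.norm(d).round(4),np.degrees(np.arctan2(d[1],d[0])).round(1))
print('collar',q((290,322),.064))
```

```text
handle [4.98e-01 4.00e-04]
0.0162 90.4
0.0149 -1.2
0.0153 -90.7
0.0146 -177.6
foot [0.4982 0.0008]
0.0648 80.1
0.0645 -9.9
0.0645 -99.8
0.0645 170.3
collar [0.4977 0.0006]
```

Emit:
send_rows --moves "0 0 0.027 -0.008 -0.004 0.3 0.2;0 0 0.027 -0.008 -0.004 0.55 0.2;0 0 0.027 -0.008 -0.004 0.7 0.2;0 0 0.027 -0.008 -0.004 0.785 0.2;0 0 0.027 -0.008 -0.004 0.785 0.2;0 0 0.027 -0.008 -0.004 0.785 -1;0 0 0.027 -0.008 -0.004 0.785 -1;0 0 0.027 -0.008 -0.004 0.785 -1;0 0 0.027 -0.008 -0.004 0.785 -1;0 0 0.027 -0.008 -0.004 0.785 -1;0 0 0.027 -0.008 -0.004 0.785 -1" --newtons 50

```text
time: 10.58
eef_pos: [0.4999, -0.001, 0.074]
tcp_rot: [0.002, 1.0, -0.0, 0.002]
contact_force: [-0.1, 0.7, 5.4]
opening: 0.174
finger_force: 49.4
```

Emit:
send_rows --moves "0 0 0 0 0 -0.05 -1;0 0 0 0 0 -0.15 -1;0 0 0 0 0 -0.3 -1;0 0 0 0 0 -0.5 -1;0 0 0 0 0 -0.6 -1;0 0 0 0 0 -0.6 -1;0 0 0 0 0 -0.6 -1"

```text
time: 11.45
eef_pos: [0.4973, -0.0006, 0.1907]
tcp_rot: [0.002, 1.0, 0.0, -0.001]
contact_force: [-0.7, -0.6, -1.8]
opening: 0.177
finger_force: 48.7
```

Run:
```python
from m import *
for n in ['wrist','side','scene']: grab(n,'pics/v5'+n)
s=ctrl.get_state();print(s['eef_pos'],s['tcp_rot'],s['opening'],s['finger_force'])
t=s['eef_pos']
out=[]
for n,(w,h) in {'wrist':(200,150),'side':(110,82),'scene':(110,82)}.items():
    c=L('v5'+n);u=proj(c,[t[0],t[1],t[2]-.03]);x0,y0=int(u[0]-w/2),int(u[1]-h/2);x0=max(x0,0);y0=max(y0,0)
    if n=='wrist': x0,y0=156,130
    im=cv2.imread(f'pics/v5{n}.png')[y0:y0+h,x0:x0+w]; print(n,x0,y0,400/w,300/h); out.append(cv2.resize(im,(400,300),interpolation=cv2.INTER_CUBIC))
out.append(out[0]*0);cv2.imwrite('pics/v5.png',np.vstack([np.hstack(out[:2]),np.hstack(out[2:])]))
```

```text
[ 0.4973269  -0.00054813  0.19042047] [ 1.56506144e-03  9.99997515e-01  3.17039391e-04 -1.55541192e-03] 0.17621861774187805 48.679062724113464
wrist 156 130 2.0 2.0
side 228 142 3.6363636363636362 3.658536585365854
scene 179 109 3.6363636363636362 3.658536585365854
```

View pics/v5.png

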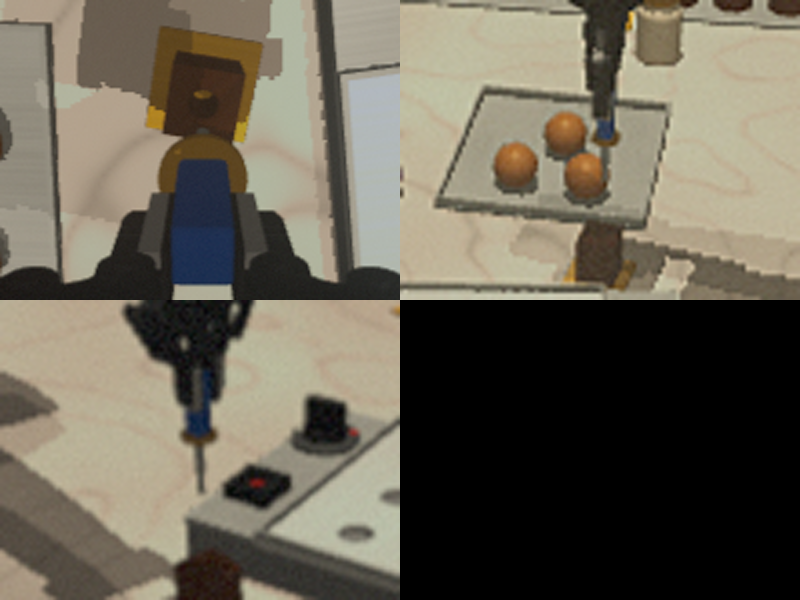

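The stylus is held upright between the pads. In the scene crop its tip is at (202,493) and its collar at (199,434); in the side crop the collar is at (604,139).

```bash
cat >> m.py <<'E'
def tri(*obs):
    A=[];B=[]
    for c,u in obs:
        o,d=ray(c,*u);d/=np.linalg.norm(d);P=np.eye(3)-np.outer(d,d);A.append(P);B.append(P@o)
    x=np.linalg.lstsq(np.vstack(A),np.concatenate(B),rcond=None)[0];return x.round(4),[(proj(c,x)-u).round(1) for c,u in obs]
E
python3 - <<'E'
from m import *
a,b,w=L('v5scene'),L('v5side'),L('v5wrist')
A=lambda u,v:np.array([u/3.636+179,(v-300)/3.6585+109]);B=lambda u,v:np.array([(u-400)/3.636+228,v/3.6585+142]);Wp=lambda u,v:np.array([u/2+156,v/2+130])
print('tip',tri((a,A(202,493)),(b,B(604,186))))
print('collar top',tri((a,A(199,434)),(b,B(604,139)),(w,Wp(203,180))))
print('tip exp px', [ (proj(c,[.4973,-.0005,.1264])) for c in (a,b,w)],A(202,493),B(604,186))
print('hole',onz(w,*Wp(203,102),.06))
E
```

```text
tip (array([0.493 , 0.0028, 0.1219]), [array([-0.2, -0.1]), array([-0.1,  0.1])])
collar top (array([ 4.959e-01, -1.000e-04,  1.770e-01]), [array([-0.1, -0.1]), array([-0.4, -0.1]), array([-0., -2.])])
tip exp px [array([234.63046417, 161.19894268]), array([282.9725321 , 191.33065118]), array([256.85309011, 198.69866109])] [234.55555556 161.75386087] [284.10561056 192.84050841]
hole [4.96856935e-01 2.85175838e-04 6.00000000e-02]
```

Emit:
send_rows --moves "0 0 0 0.1 0.23 0 -1;0 0 0 0.2 0.46 0 -1;0 0 0 0.314 0.692 0 -1;0 0 0 0.314 0.692 0 -1;0 0 0 0.314 0.692 0.15 -1;0 0 0 0.314 0.692 0.25 -1;0 0 0 0.314 0.692 0.25 -1;0 0 0 0.314 0.692 0.25 -1"

```text
time: 12.6
eef_pos: [0.4367, 0.1373, 0.1427]
tcp_rot: [0.002, 1.0, -0.0, 0.0]
contact_force: [-0.3, 0.3, 0.3]
opening: 0.176
finger_force: 49.0
```

Run:
```python
from m import *
s=ctrl.get_state();print(s['eef_pos'],s['tcp_rot'],s['contact_force'])
out=[]
for n,(x0,y0) in {'side':(260,200),'scene':(215,125)}.items():
    grab(n,'pics/v6'+n);im=cv2.imread(f'pics/v6{n}.png')[y0:y0+60,x0:x0+60];out.append(cv2.resize(im,(390,390),interpolation=cv2.INTER_CUBIC))
    print(n,proj(L('v6'+n),[.4335,.139,.054]))
cv2.imwrite('pics/v6.png',np.hstack(out))
```

```text
[0.43665274 0.13734954 0.14267111] [ 1.94268655e-03  9.99998056e-01 -5.60159652e-05  3.32506917e-04] [-0.25075534  0.30070625  0.2821761 ]
side [295.66787038 231.48676206]
scene [249.92142087 158.41757246]
```

View pics/v6.png

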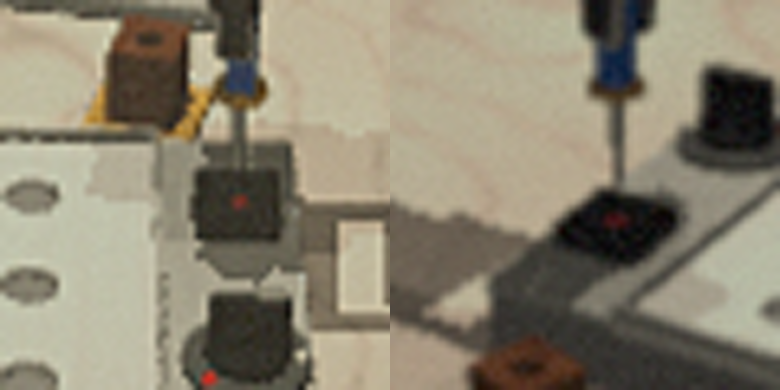

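Both crops show the tip just above the button: side, tip (240,168) over red (240,202); scene, tip (619,188) over red (617,218).

Run:
```python
from m import *
a,b=L('v6scene'),L('v6side')
A=lambda u,v:np.array([(u-390)/6.5+215,v/6.5+125]);B=lambda u,v:np.array([u/6.5+260,v/6.5+200])
print('tip',tri((a,A(619,188)),(b,B(240,168))));print('button',tri((a,A(617,218)),(b,B(240,202))))
```

```text
tip (array([0.4336, 0.1358, 0.0743]), [array([-1. , -0.6]), array([-1. ,  0.6])])
button (array([0.4312, 0.1385, 0.0542]), [array([-0.6, -0.3]), array([-0.6,  0.3])])
```

Emit:
send_rows --moves "0 0 0 0.01 0.01 0 -1;0 0 0 0.01 0.01 0.05 -1;0 0 0 0.01 0.01 0.09 -1;0 0 0 0.01 0.01 0.09 -1;0 0 0 0.01 0.01 0.09 -1"

```text
time: 13.32
eef_pos: [0.4339, 0.1399, 0.124]
tcp_rot: [0.001, 1.0, -0.0, -0.0]
contact_force: [0.0, 0.9, -0.8]
opening: 0.175
finger_force: 49.0
```

Emit:
send_rows --moves "0 0 0 0 0 0.02 -1;0 0 0 0 0 0.02 -1;0 0 0 0 0 0.02 -1"

```text
time: 13.7
eef_pos: [0.434, 0.1399, 0.1202]
tcp_rot: [0.002, 1.0, -0.0, 0.0]
contact_force: [0.3, 0.3, -1.3]
opening: 0.177
finger_force: 49.0
```

Emit:
send_rows --moves "0 0 0 0 0 0.015 -1;0 0 0 0 0 0.015 -1;0 0 0 0 0 0.015 -1"

```text
time: 14.08
eef_pos: [0.4343, 0.1399, 0.1174]
tcp_rot: [0.002, 1.0, 0.0, 0.0]
contact_force: [0.1, -0.2, 0.7]
opening: 0.173
finger_force: 49.1
```

Emit:
send_rows --moves "0 0 0 0 0 0.015 -1;0 0 0 0 0 0.015 -1;0 0 0 0 0 0.015 -1"

```text
time: 14.45
eef_pos: [0.4343, 0.1399, 0.1145]
tcp_rot: [0.002, 1.0, 0.0, 0.0]
contact_force: [0.5, 0.0, 2.5]
opening: 0.177
finger_force: 49.4
```

Contact with the spring is building as expected. Pressing on.

Emit:
send_rows --moves "0 0 0 0 0 0.01 -1;0 0 0 0 0 0.015 -1;0 0 0 0 0 0.015 -1;0 0 0 0 0 0.015 -1"

```text
time: 14.95
eef_pos: [0.4349, 0.14, 0.1135]
tcp_rot: [0.001, 1.0, -0.0, 0.001]
contact_force: [-2.2, -0.7, 13.4]
opening: 0.178
finger_force: 50.8
```

Emit:
send_rows --moves "0 0 0 0 0 0.015 -1;0 0 0 0 0 0.015 -1;0 0 0 0 0 0.015 -1;0 0 0 0 0 0.015 -1"

```text
time: 15.45
eef_pos: [0.4365, 0.1401, 0.1129]
tcp_rot: [0.001, 1.0, 0.0, 0.002]
contact_force: [-4.3, -2.1, 21.4]
opening: 0.174
finger_force: 52.2
```

Emit:
send_rows --moves "0 0 0 0 0 -0.1 -1;0 0 0 0 0 -0.25 -1;0 0 0 0 0 -0.42 -1;0 0 0 0 0 -0.42 -1;0 0 0 -0.1 -0.23 -0.42 -1;0 0 0 -0.2 -0.46 -0.42 -1;0 0 0 -0.32 -0.7 -0.42 -1;0 0 0 -0.32 -0.7 -0.42 -1;0 0 0 -0.32 -0.7 -0.42 -1"

```text
time: 16.58
eef_pos: [0.4962, 0.0001, 0.1901]
tcp_rot: [0.002, 1.0, 0.001, -0.002]
contact_force: [-1.1, 0.3, -0.2]
opening: 0.179
finger_force: 49.2
```

Run:
```python
from m import *
s=ctrl.get_state();print(s['eef_pos'],s['tcp_rot'],s['contact_force'],s['opening'])
t=s['eef_pos'];out=[]
for n in ['wrist','side','scene']:
    c=grab(n,'pics/v7'+n)
    x0,y0,w,h={'wrist':(186,120,140,105),'side':(255,150,80,60),'scene':(205,125,80,60)}[n]
    out.append(cv2.resize(cv2.imread(f'pics/v7{n}.png')[y0:y0+h,x0:x0+w],(400,300),interpolation=cv2.INTER_CUBIC))
im=cv2.imread('pics/v7scene.png');out.append(cv2.resize(im,(400,300)))
cv2.imwrite('pics/v7.png',np.vstack([np.hstack(out[:2]),np.hstack(out[2:])]))
```

```text
[4.96216399e-01 1.40340109e-04 1.90136769e-01] [ 1.82485133e-03  9.99996356e-01  6.30863176e-04 -1.88697161e-03] [-1.08281922  0.31491942 -0.24218846] 0.1794201791161988
```

View pics/v7.png

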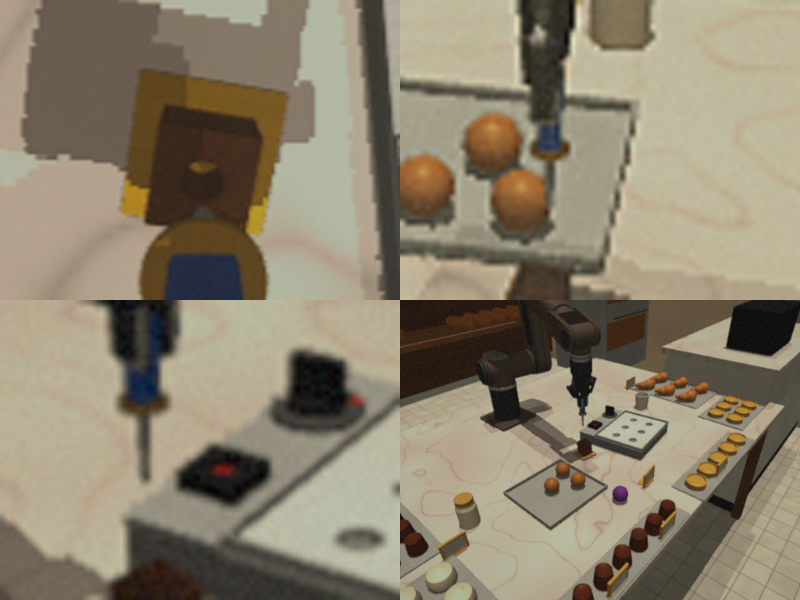

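The stand hole is at (203,180) in the wrist crop, the same spot as before, so the stand has not moved. The stylus still hangs straight (scene crop: collar (143,404), tip (146,478)).

Run:
```python
from m import *
a,b,w=L('v7scene'),L('v7side'),L('v7wrist')
A=lambda u,v:np.array([u/5+205,(v-300)/5+125]);B=lambda u,v:np.array([(u-400)/5+255,v/5+150]);Wp=lambda u,v:np.array([u/2.857+186,v/2.857+120])
print('tip',tri((a,A(147,480)),(b,B(550,214))));print('collar',tri((a,A(143,404)),(b,B(550,151))))
print('hole',onz(w,*Wp(203,181),.06), 'tip wrist', onz(w,*Wp(203,208),.126))
```

```text
tip (array([0.4901, 0.0045, 0.1231]), [array([-0.4, -0.2]), array([-0.3,  0.2])])
collar (array([0.4925, 0.0009, 0.1756]), [array([-0.5, -0.3]), array([-0.4,  0.3])])
hole [0.49807263 0.00059315 0.06      ] tip wrist [4.90782914e-01 4.43302715e-04 1.26000000e-01]
```

Emit:
send_rows --moves "0 0 0 -0.025 -0.005 0.1 -1;0 0 0 -0.025 -0.005 0.2 -1;0 0 0 -0.025 -0.005 0.28 -1;0 0 0 -0.025 -0.005 0.32 -1;0 0 0 -0.025 -0.005 0.36 -1;0 0 0 -0.025 -0.005 0.4 -1;0 0 0 -0.025 -0.005 0.4 -1;0 0 0 -0.025 -0.005 0.4 -1"

```text
time: 17.73
eef_pos: [0.5028, -0.0015, 0.1125]
tcp_rot: [0.002, 1.0, -0.0, 0.0]
contact_force: [0.5, -0.7, -0.3]
opening: 0.177
finger_force: 49.2
```

Emit:
send_rows --moves "0 0 0 0.005 0 0.05 -1;0 0 0 0.01 0 0.1 -1;0 0 0 0.01 0 0.15 -1;0 0 0 0.01 0 0.175 -1;0 0 0 0.01 0 0.175 -1;0 0 0 0.01 0 0.175 -1"

```text
time: 18.48
eef_pos: [0.5008, -0.0014, 0.0774]
tcp_rot: [0.002, 1.0, -0.0, 0.0]
contact_force: [1.9, -0.5, -0.3]
opening: 0.176
finger_force: 49.2
```

Emit:
send_rows --moves "0 0 0 0 0 0.01 -1;0 0 0 0 0 0.018 -1;0 0 0 0 0 0.018 -1;0 0 0 0 0 0.018 -0.6;0 0 0 0 0 0.018 -0.2;0 0 0 0 0 0.018 0;0 0 0 0 0 0.018 0;0 0 0 0 0 -0.2 0;0 0 0 0 0 -0.5 0;0 0 0 0 0 -0.8 0.2;0 0 0 0 0 -0.8 0.4;0 0 0 0 0 -0.8 0.6"

```text
time: 19.98
eef_pos: [0.5002, -0.0013, 0.2368]
tcp_rot: [0.002, 1.0, 0.0, -0.0]
contact_force: [-0.3, -0.9, 0.3]
opening: 0.798
finger_force: 0.0
```

Run:
```python
from m import *
s=ctrl.get_state();print(s['eef_pos'],s['tcp_rot'],s['contact_force'],s['opening'])
c=grab('wrist','pics/w8');grab('scene','pics/v8scene');grab('side','pics/v8side')
out=[cv2.resize(cv2.imread('pics/w8.png'),(400,300))]
for n in ['side','scene']:
    x0,y0,w,h={'side':(250,150,80,60),'scene':(195,130,100,75)}[n]
    out.append(cv2.resize(cv2.imread(f'pics/v8{n}.png')[y0:y0+h,x0:x0+w],(400,300),interpolation=cv2.INTER_CUBIC))
out.append(cv2.resize(cv2.imread('pics/w8.png')[100:220,180:340],(400,300),interpolation=cv2.INTER_CUBIC))
cv2.imwrite('pics/v8.png',np.vstack([np.hstack(out[:2]),np.hstack(out[2:])]))
hsv=cv2.cvtColor(cv2.imread('pics/w8.png'),cv2.COLOR_BGR2HSV)
m=cv2.inRange(hsv,(5,130,60),(22,255,255));n,l,st,ce=cv2.connectedComponentsWithStats(m)
for i in range(1,n):
    if st[i,4]>400: print('bun',ce[i].round(1),st[i],onz(c,*ce[i],.030).round(4))
```

```text
[ 0.50023345 -0.00127073  0.23679158] [ 1.52014076e-03  9.99998838e-01  2.60235357e-05 -1.12602537e-04] [-0.26974396 -0.90643388  0.29865404] 0.7978719900243326
bun [256.8 159. ] [ 233  138   51   50 1193] [ 0.4871 -0.0012  0.03  ]
bun [148.5 190.7] [ 130  173   39   37 1100] [ 0.531  -0.1525  0.03  ]
bun [ 90.6 215.4] [  71  198   41   35 1109] [ 0.5674 -0.2396  0.03  ]
bun [146.4 244.6] [131 229  35  35 841] [ 0.6136 -0.1647  0.03  ]
```

View pics/v8.png

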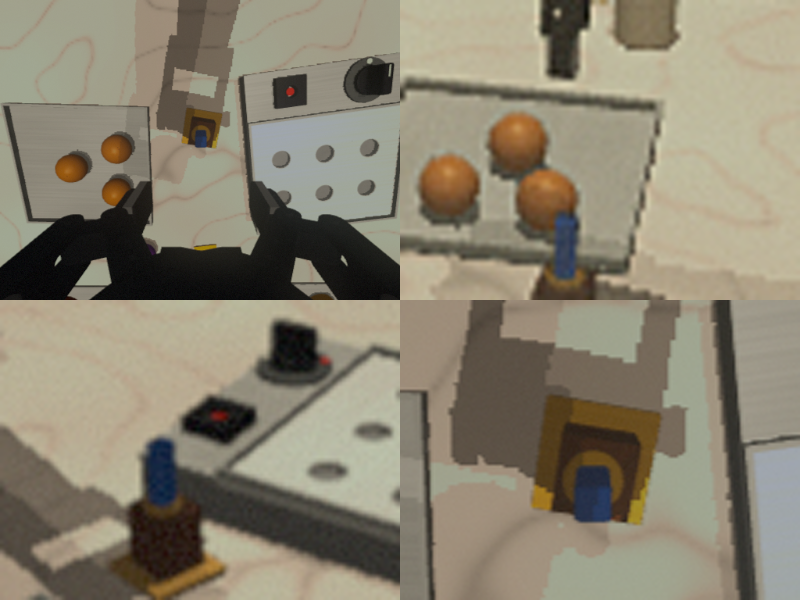

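Stylus is back home and upright, with its collar on the block. Next are the buns, gripped along world x (jaws turned 90°) so the fingers stay clear of the tray rim.

Emit:
send_rows --moves "0 0 0.03 -0.05 -0.2 0 0.6;0 0 0.06 -0.1 -0.4 0 0.6;0 0 0.09 -0.154 -0.6 0 0.6;0 0 0.12 -0.154 -0.756 0.1 0.6;0 0 0.145 -0.154 -0.756 0.2 0.6;0 0 0.17 -0.154 -0.756 0.3 0.6;0 0 0.2 -0.154 -0.756 0.4 0.6;0 0 0.225 -0.154 -0.756 0.5 0.6;0 0 0.25 -0.154 -0.756 0.6 0.6;0 0 0.25 -0.154 -0.756 0.7 0.6;0 0 0.25 -0.154 -0.756 0.7 0.6"

```text
time: 21.5
eef_pos: [0.5285, -0.1515, 0.0936]
tcp_rot: [0.708, 0.706, -0.001, -0.003]
contact_force: [0.4, -0.0, -0.2]
opening: 0.801
finger_force: 0.0
```

```bash
cat > b.py <<'E'
from m import *
def buns(name='wrist',fn='pics/tmp',zc=.030):
    c=grab(name,fn);im=cv2.imread(fn+'.png');hsv=cv2.cvtColor(im,cv2.COLOR_BGR2HSV)
    m=cv2.inRange(hsv,(5,130,60),(20,255,255));n,l,st,ce=cv2.connectedComponentsWithStats(m)
    for i in range(1,n):
        if st[i,4]>250 and (name=='wrist' or st[i,4]<2500): print(name,'blob',ce[i].round(1),st[i],onz(c,*ce[i],zc).round(4),onz(c,*ce[i],.066).round(4))
    return c
if __name__=='__main__':
    s=ctrl.get_state();print(s['time'],s['eef_pos'],s['qpos'].round(2),s['opening']);print(R.from_quat(s['tcp_rot']).as_matrix().round(3))
    buns()
    p=[.5732,.218,.139]; print('dimples',[W(p,l).round(4).tolist() for l in loc])
E
python3 b.py; python3 -c "
from h import *
cv2.imwrite('pics/w9.png',cv2.resize(cv2.imread('pics/tmp.png'),(800,600)))"
```

```text
21.5 [ 0.52845761 -0.15149503  0.09363463] [-0.46  0.15  1.97 -0.    1.02 -0.46] 0.8009645372048655
[[ 0.003  1.    -0.007]
 [ 1.    -0.003  0.003]
 [ 0.003 -0.007 -1.   ]]
wrist blob [206.2   7. ] [169   0  66  19 822] [ 0.4932 -0.0063  0.03  ] [ 0.4992 -0.0188  0.066 ]
wrist blob [258.5 200.7] [ 229  171   60   60 2810] [ 0.5306 -0.1518  0.03  ] [ 0.5306 -0.1408  0.066 ]
wrist blob [356.4 211.1] [ 325  182   63   59 2933] [ 0.6155 -0.1613  0.03  ] [ 0.6019 -0.1488  0.066 ]
wrist blob [297.1 288.6] [ 270  260   55   57 2452] [ 0.5669 -0.2385  0.03  ] [ 0.5611 -0.2136  0.066 ]
dimples [[0.5465, 0.1385, 0.045], [0.5361, 0.2128, 0.045], [0.5257, 0.2871, 0.045], [0.6207, 0.1489, 0.045], [0.6103, 0.2232, 0.045], [0.5999, 0.2975, 0.045]]
```

Emit:
send_rows --moves "0 0 0 0 0.008 0.2 0.6;0 0 0 0 0.008 0.39 0.6;0 0 0 0 0.008 0.39 0.6;0 0 0 0 0.008 0.39 0.6" --newtons 20

```text
time: 22.05
eef_pos: [0.5337, -0.1532, 0.0209]
tcp_rot: [0.708, 0.706, 0.0, 0.001]
contact_force: [-1.2, -0.3, 0.6]
opening: 0.798
finger_force: 0.0
```

Emit:
send_rows --moves "0 0 0 0 0 0.02 0.6;0 0 0 0 0 0.04 0.6;0 0 0 0 0 0.04 0.6"

```text
time: 22.42
eef_pos: [0.5324, -0.1526, 0.0112]
tcp_rot: [0.708, 0.706, 0.0, 0.0]
contact_force: [-0.4, 0.0, 0.1]
opening: 0.802
finger_force: 0.0
```

Run:
```python
from b import *
s=ctrl.get_state();print(s['eef_pos'],s['contact_force'],s['opening']);buns()
w=cv2.imread('pics/tmp.png')
cs=grab('scene','pics/v9');u=proj(cs,[.53,-.152,.03]).astype(int);x0,y0=u[0]-40,u[1]-35
v=cv2.imread('pics/v9.png')[y0:y0+60,x0:x0+80]
cv2.imwrite('pics/w9.png',np.hstack([cv2.resize(w,(400,300)),cv2.resize(v,(400,300),interpolation=cv2.INTER_CUBIC)]))
```

```text
[ 0.53243037 -0.15262242  0.0112479 ] [-0.42440571  0.02298814  0.08731779] 0.801597259034998
wrist blob [178.9  15.9] [116   0 128  29 546] [ 0.4983 -0.0396  0.03  ] [ 0.5073 -0.051   0.066 ]
wrist blob [251.4 242.8] [ 206  196   92   94 6805] [ 0.5304 -0.1528  0.03  ] [ 0.5313 -0.1353  0.066 ]
wrist blob [404.3 247.1] [ 352  211  101   76 5268] [ 0.6177 -0.1557  0.03  ] [ 0.5962 -0.1375  0.066 ]
```

View pics/w9.png

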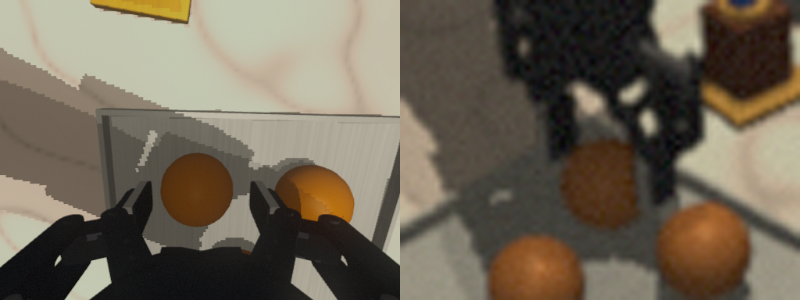

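Wrist half: bun 1 is centred between the jaws at (197,190). Scene half: the right fingertip is at about (660,205), beside the bun.

Run:
```python
from m import *
c=L('v9');u=proj(c,[.53,-.152,.03]).astype(int);x0,y0=u-[40,35]
for z in (0,.01,.02,.03,.04): print(z,((proj(c,[.5324+.038,-.1526,z])-[x0,y0])*5+[400,0]).round(),((proj(c,[.5324-.038,-.1526,z])-[x0,y0])*5+[400,0]).round())
```

```text
0 [658. 251.] [563. 198.]
0.01 [657. 237.] [561. 184.]
0.02 [655. 222.] [560. 170.]
0.03 [654. 208.] [558. 156.]
0.04 [653. 193.] [557. 142.]
```

Emit:
send_rows --moves "0 0 0 0 -0.008 0.03 0.6;0 0 0 0 -0.008 0.06 0.6;0 0 0 0 -0.008 0.06 0.6;0 0 0 0 -0.008 0.06 0;0 0 0 0 -0.008 0.06 -0.2;0 0 0 0 -0.008 0.06 -0.4;0 0 0 0 -0.008 0.06 -0.4;0 0 0 0 -0.008 0.06 -0.4" --newtons 20

```text
time: 23.52
eef_pos: [0.531, -0.1527, -0.0008]
tcp_rot: [0.708, 0.706, 0.0, 0.0]
contact_force: [0.3, -0.4, -0.6]
opening: 0.593
finger_force: 20.9
```

Emit:
send_rows --moves "0 0 0 0 0 -0.2 -0.4;0 0 0 0 0 -0.45 -0.4;0 0 0 0.1 0 -0.7 -0.4;0 0 -0.01 0.35 0.1 -0.7 -0.4;0 0 -0.022 0.6 0.25 -0.7 -0.4;0 0 -0.022 0.8 0.448 -0.7 -0.4;0 0 -0.022 0.8 0.448 -0.7 -0.4"

```text
time: 24.4
eef_pos: [0.6224, 0.0099, 0.1389]
tcp_rot: [0.656, 0.755, 0.0, 0.0]
contact_force: [0.6, -0.7, -0.3]
opening: 0.595
finger_force: 21.3
```

Run:
```python
from h import *
s=ctrl.get_state();print(s['eef_pos'],s['opening'],R.from_quat(s['tcp_rot']).as_matrix().round(3).tolist(),delta([.6207,.1489,.037]))
```

```text
[0.62243691 0.00992435 0.13887836] 0.5950508285071359 [[-0.139, 0.99, 0.0], [0.99, 0.139, 0.0], [0.0, 0.001, -1.0]] [0.6892 0.0877 0.5097]
```

Emit:
send_rows --moves "0 0 0 0.3 0.04 0 -0.4;0 0 0 0.55 0.088 0 -0.4;0 0 0 0.69 0.088 0 -0.4;0 0 0 0.69 0.088 0.1 -0.4;0 0 0 0.69 0.088 0.3 -0.4;0 0 0 0.69 0.088 0.45 -0.4;0 0 0 0.69 0.088 0.505 -0.4;0 0 0 0.69 0.088 0.505 -0.4;0 0 0 0.69 0.088 0.505 -0.4;0 0 0 0.69 0.088 0.505 0.3;0 0 0 0.69 0.088 0.505 0.5;0 0 0 0.69 0.088 0.505 0.6"

```text
time: 25.9
eef_pos: [0.6199, 0.1462, 0.0384]
tcp_rot: [0.658, 0.753, 0.0, 0.0]
contact_force: [-0.3, 0.7, -0.6]
opening: 0.801
finger_force: 0.0
```

Emit:
send_rows --moves "0 0 0 0 0 -0.02 0.6;0 0 0 0 0 -0.2 0.6;0 0 0 0 0 -0.5 0.6;0 0 0 0 0 -0.6 0.6;0 0 0 0 0 -0.6 0.6"

```text
time: 26.52
eef_pos: [0.6211, 0.1464, 0.1606]
tcp_rot: [0.658, 0.753, 0.002, 0.002]
contact_force: [0.2, 0.3, -0.4]
opening: 0.802
finger_force: 0.0
```

```bash
cat > o.py <<'E'
from b import *
s=ctrl.get_state();print(s['time'],s['eef_pos'],s['opening'],R.from_quat(s['tcp_rot']).as_matrix().round(3).tolist())
buns()
c=L('side0')
buns('side'); buns('scene')
E
python3 o.py; python3 -c "
from h import *
print(delta([.567,-.239,.07]))"
```

```text
26.525 [0.62106259 0.1463608  0.16056292] 0.8023581669285351 [[-0.135, 0.991, 0.005], [0.991, 0.135, 0.0], [-0.0, 0.005, -1.0]]
wrist blob [495.3 173.2] [486 150  26  55 465] [0.8795 0.1914 0.03  ] [0.8464 0.1942 0.066 ]
wrist blob [254.9 189. ] [ 229  164   53   52 2106] [0.6217 0.1386 0.03  ] [0.6205 0.148  0.066 ]
wrist blob [473.  237.7] [460 221  42  46 451] [0.882  0.1145 0.03  ] [0.8485 0.1268 0.066 ]
side blob [476.8  13.3] [ 438    0   74   50 1340] [-1.042  -3.6857  0.03  ] [-0.9918 -3.5051  0.066 ]
side blob [490.5  93.9] [465  81  47  22 379] [-0.6033 -1.3981  0.03  ] [-0.5688 -1.2995  0.066 ]
side blob [489.4 160.1] [466 120  46  96 954] [-0.3868 -0.5463  0.03  ] [-0.36   -0.4782  0.066 ]
side blob [149.4 255. ] [120 213  59  85 699] [0.9151 0.3155 0.03  ] [0.8952 0.3528 0.066 ]
side blob [220.5 366.3] [205 352  37  32 709] [0.5748 0.6936 0.03  ] [0.567  0.7173 0.066 ]
side blob [269.4 370.7] [253 359  37  25 611] [0.4477 0.6851 0.03  ] [0.4446 0.7092 0.066 ]
side blob [319.9 374.7] [303 366  35  18 456] [0.3196 0.6753 0.03  ] [0.321  0.6997 0.066 ]
scene blob [97.5 28.3
[... 761 characters left out ...]
236.7] [185 228  19  19 274] [ 0.5673 -0.2387  0.03  ] [ 0.6024 -0.2665  0.066 ]
scene blob [ 80.7 255.7] [ 69 247  24  19 362] [ 0.4059 -0.4672  0.03  ] [ 0.4493 -0.4832  0.066 ]
scene blob [ 69.  313.3] [ 49 296  39  37 297] [ 0.5514 -0.5799  0.03  ] [ 0.5874 -0.5901  0.066 ]
scene blob [284.6 321.3] [275 313  20  17 270] [ 0.9131 -0.3054  0.03  ] [ 0.9303 -0.3297  0.066 ]
scene blob [277.2 355. ] [265 335  29  45 300] [ 0.9499 -0.3774  0.03  ] [ 0.9652 -0.3981  0.066 ]
scene blob [260.4 346. ] [250 337  22  19 324] [ 0.9128 -0.3828  0.03  ] [ 0.93   -0.4031  0.066 ]
scene blob [233.1 373.8] [222 364  23  20 374] [ 0.9124 -0.4598  0.03  ] [ 0.9297 -0.4762  0.066 ]
[-1.8733 -0.5113  0.4288]
```

Emit:
send_rows --moves "0 0 0 -0.3 -0.04 0 0.6;0 0 0 -0.6 -0.09 0 0.6;0 0 0 -0.9 -0.14 0 0.6;0 0 0 -0.95 -0.16 0 0.6;0 0 0 -0.95 -0.16 0 0.6"

```text
time: 27.3
eef_pos: [0.6126, -0.0465, 0.1561]
tcp_rot: [0.658, 0.753, -0.001, -0.002]
contact_force: [0.3, 1.0, 0.2]
opening: 0.802
finger_force: 0.0
```

Emit:
send_rows --moves "0 0 0 -0.3 -0.04 0 0.6;0 0 0 -0.57 -0.077 0.1 0.6;0 0 0 -0.57 -0.077 0.3 0.6;0 0 0 -0.57 -0.077 0.35 0.6;0 0 0 -0.57 -0.077 0.35 0.6"

```text
time: 27.92
eef_pos: [0.6134, -0.1594, 0.087]
tcp_rot: [0.657, 0.754, -0.0, -0.001]
contact_force: [-1.0, 0.1, 0.2]
opening: 0.797
finger_force: 0.0
```

```bash
cat > o2.py <<'E'
from b import *
s=ctrl.get_state();print(s['time'],s['eef_pos'],s['opening'],R.from_quat(s['tcp_rot']).as_matrix().round(3).tolist())
buns()
E
python3 o2.py
```

```text
27.925 [ 0.61339647 -0.15936309  0.08703784] 0.7967861040573742 [[-0.137, 0.991, -0.002], [0.991, 0.137, 0.001], [0.002, -0.002, -1.0]]
wrist blob [155.6  25.2] [115   0  75  43 496] [ 0.5255 -0.0391  0.03  ] [ 0.5387 -0.0478  0.066 ]
wrist blob [499.4  39.4] [488   0  24  70 798] [ 0.7695 -0.0145  0.03  ] [ 0.7423 -0.0273  0.066 ]
wrist blob [256.  204.4] [ 226  174   61   62 2962] [ 0.614  -0.1611  0.03  ] [ 0.6126 -0.1497  0.066 ]
wrist blob [202.2 280.8] [ 181  249   40   60 1481] [ 0.5754 -0.2401  0.03  ] [ 0.5804 -0.2156  0.066 ]
```

Emit:
send_rows --moves "0 0 0 -0.01 0.003 0.2 0.6;0 0 0 -0.01 0.003 0.35 0.6;0 0 0 -0.01 0.003 0.435 0.6;0 0 0 -0.01 0.003 0.435 0.6;0 0 0 -0.01 0.003 0.435 0.6;0 0 0 -0.01 0.003 0.435 0;0 0 0 -0.01 0.003 0.435 -0.2;0 0 0 -0.01 0.003 0.435 -0.4;0 0 0 -0.01 0.003 0.435 -0.4;0 0 0 -0.01 0.003 0.435 -0.4"

```text
time: 29.22
eef_pos: [0.616, -0.1639, 0.003]
tcp_rot: [0.658, 0.753, 0.0, 0.001]
contact_force: [-1.0, -0.3, 6.0]
opening: 0.588
finger_force: 20.5
```

Emit:
send_rows --moves "0 0 0 0 0 -0.2 -0.4;0 0 0 0 0 -0.45 -0.4;0 0 0 0.1 0 -0.7 -0.4;0 0 0 0.35 0 -0.75 -0.4;0 0 0 0.6 0 -0.75 -0.4;0 0 0 0.9 0 -0.75 -0.4;0 0 0 0.95 0 -0.75 -0.4;0 0 0 0.95 0 -0.75 -0.4"

```text
time: 30.22
eef_pos: [0.5888, 0.0253, 0.1508]
tcp_rot: [0.657, 0.754, -0.0, 0.0]
contact_force: [1.1, -0.4, -0.8]
opening: 0.593
finger_force: 21.3
```

Run:
```python
from h import *
s=ctrl.get_state();print(s['eef_pos'],s['opening'],R.from_quat(s['tcp_rot']).as_matrix().round(3).tolist(),delta([.5999,.2975,.037]))
```

```text
[0.58880982 0.02527101 0.15084466] 0.5927770614024641 [[-0.136, 0.991, -0.0], [0.991, 0.136, -0.001], [-0.0, -0.0, -1.0]] [1.3411 0.2407 0.5685]
```

Emit:
send_rows --moves "0 0 0 0.3 0.05 0 -0.4;0 0 0 0.6 0.1 0 -0.4;0 0 0 0.85 0.15 0 -0.4;0 0 0 0.85 0.15 0 -0.4;0 0 0 0.85 0.15 0 -0.4"

```text
time: 30.85
eef_pos: [0.5963, 0.1958, 0.1507]
tcp_rot: [0.658, 0.753, -0.001, 0.0]
contact_force: [0.2, -0.6, -0.3]
opening: 0.591
finger_force: 21.3
```

Emit:
send_rows --moves "0 0 0 0.25 0.05 0 -0.4;0 0 0 0.491 0.09 0 -0.4;0 0 0 0.491 0.09 0 -0.4;0 0 0 0.491 0.09 0.15 -0.4;0 0 0 0.491 0.09 0.35 -0.4;0 0 0 0.491 0.09 0.5 -0.4;0 0 0 0.491 0.09 0.555 -0.4;0 0 0 0.491 0.09 0.555 -0.4;0 0 0 0.491 0.09 0.555 -0.4;0 0 0 0.491 0.09 0.555 0.3;0 0 0 0.491 0.09 0.555 0.5;0 0 0 0.491 0.09 0.555 0.6"

```text
time: 32.35
eef_pos: [0.6006, 0.2974, 0.0404]
tcp_rot: [0.658, 0.753, 0.0, 0.0]
contact_force: [-0.0, 0.1, -0.3]
opening: 0.803
finger_force: 0.0
```

Emit:
send_rows --moves "0 0 0 0 0 -0.02 0.6;0 0 0 0 0 -0.2 0.6;0 0 0 0 0 -0.5 0.6;0 0 0 0 0 -0.6 0.6;0 0 0 0 0 -0.6 0.6"

```text
time: 32.98
eef_pos: [0.6017, 0.2977, 0.1627]
tcp_rot: [0.658, 0.753, 0.002, 0.001]
contact_force: [0.2, 0.5, -0.7]
opening: 0.8
finger_force: 0.0
```

```bash
python3 o2.py; python3 -c "
from h import *
print(delta([.567,-.239,.08]))"
```

```text
32.975 [0.60165752 0.29768556 0.16267345] 0.8004096775688239 [[-0.135, 0.991, 0.005], [0.991, 0.135, 0.001], [0.001, 0.005, -1.0]]
wrist blob [253.2 190.9] [ 228  166   52   51 2044] [0.6009 0.2871 0.03  ] [0.5999 0.2967 0.066 ]
wrist blob [492.5 220.5] [482 201  30  50 460] [0.8795 0.289  0.03  ] [0.8442 0.2983 0.066 ]
wrist blob [473.4 278. ] [458 266  46  33 442] [0.8837 0.2134 0.03  ] [0.8479 0.2321 0.066 ]
wrist blob [254.6 310.7] [233 300  44  21 635] [0.6233 0.1313 0.03  ] [0.6196 0.1601 0.066 ]
[-2.6339 -0.5263  0.3996]
```

Bun seated in dimple 5. Now the last bun.

Emit:
send_rows --moves "0 0 0 -0.3 -0.06 0 0.6;0 0 0 -0.6 -0.12 0 0.6;0 0 0 -0.9 -0.18 0 0.6;0 0 0 -0.95 -0.19 0 0.6;0 0 0 -0.95 -0.19 0 0.6"

```text
time: 33.65
eef_pos: [0.5873, 0.1035, 0.1579]
tcp_rot: [0.658, 0.753, -0.001, -0.002]
contact_force: [-0.4, -0.0, -0.7]
opening: 0.796
finger_force: 0.0
```

Emit:
send_rows --moves "0 0 0 -0.3 -0.06 0 0.6;0 0 0 -0.6 -0.12 0 0.6;0 0 0 -0.9 -0.18 0 0.6;0 0 0 -0.95 -0.19 0 0.6;0 0 0 -0.95 -0.19 0 0.6"

```text
time: 34.28
eef_pos: [0.5764, -0.0885, 0.1593]
tcp_rot: [0.658, 0.753, 0.0, -0.001]
contact_force: [-0.1, 0.0, -1.1]
opening: 0.805
finger_force: 0.0
```

Emit:
send_rows --moves "0 0 0 -0.3 -0.06 0 0.6;0 0 0 -0.6 -0.12 0 0.6;0 0 0 -0.734 -0.146 0.2 0.6;0 0 0 -0.734 -0.146 0.38 0.6;0 0 0 -0.734 -0.146 0.38 0.6;0 0 0 -0.734 -0.146 0.38 0.6"

```text
time: 35.02
eef_pos: [0.5685, -0.2376, 0.0853]
tcp_rot: [0.657, 0.754, 0.0, 0.001]
contact_force: [0.3, 0.2, 0.1]
opening: 0.8
finger_force: 0.0
```

```bash
python3 o2.py
```

```text
35.025 [ 0.56854349 -0.23756869  0.08526893] 0.800105634882071 [[-0.137, 0.991, 0.001], [0.991, 0.137, -0.001], [-0.001, 0.001, -1.0]]
wrist blob [252.7 202.5] [ 222  172   62   62 3023] [ 0.5663 -0.2376  0.03  ] [ 0.5652 -0.2262  0.066 ]
```

Emit:
send_rows --moves "0 0 0 -0.002 -0.01 0.2 0.6;0 0 0 -0.002 -0.01 0.33 0.6;0 0 0 -0.002 -0.01 0.42 0.6;0 0 0 -0.002 -0.01 0.42 0.6;0 0 0 -0.002 -0.01 0.42 0.6;0 0 0 -0.002 -0.01 0.42 0;0 0 0 -0.002 -0.01 0.42 -0.2;0 0 0 -0.002 -0.01 0.42 -0.4;0 0 0 -0.002 -0.01 0.42 -0.4;0 0 0 -0.002 -0.01 0.42 -0.4"

```text
time: 36.33
eef_pos: [0.5664, -0.2404, 0.0019]
tcp_rot: [0.658, 0.753, 0.0, 0.001]
contact_force: [-0.8, 1.0, 5.6]
opening: 0.593
finger_force: 20.5
```

Emit:
send_rows --moves "0 0 0 0 0 -0.2 -0.4;0 0 0 0 0 -0.45 -0.4;0 0 0 0.1 0 -0.7 -0.4;0 0 0 0.35 0 -0.75 -0.4;0 0 0 0.6 0 -0.75 -0.4;0 0 0 0.9 0 -0.75 -0.4;0 0 0 0.95 0 -0.75 -0.4;0 0 0 0.95 0 -0.75 -0.4"

```text
time: 37.33
eef_pos: [0.5395, -0.0511, 0.1499]
tcp_rot: [0.657, 0.754, -0.0, 0.0]
contact_force: [-0.1, -0.1, -0.9]
opening: 0.594
finger_force: 21.3
```

Run:
```python
from h import *
s=ctrl.get_state();print(s['eef_pos'],s['opening'],R.from_quat(s['tcp_rot']).as_matrix().round(3).tolist(),delta([.5361,.2128,.038]))
```

```text
[ 0.53954209 -0.05105834  0.14994369] 0.5938837889891372 [[-0.136, 0.991, -0.0], [0.991, 0.136, -0.0], [-0.0, -0.0, -1.0]] [1.3096 0.1629 0.5591]
```

Emit:
send_rows --moves "0 0 0 0.3 0.05 0 -0.4;0 0 0 0.6 0.1 0 -0.4;0 0 0 0.85 0.12 0 -0.4;0 0 0 0.85 0.12 0 -0.4;0 0 0 0.85 0.12 0 -0.4"

```text
time: 37.95
eef_pos: [0.5411, 0.1189, 0.1499]
tcp_rot: [0.658, 0.753, -0.0, 0.0]
contact_force: [0.2, -0.5, -0.7]
opening: 0.594
finger_force: 21.3
```

Emit:
send_rows --moves "0 0 0 0.25 0.02 0 -0.4;0 0 0 0.46 0.043 0 -0.4;0 0 0 0.46 0.043 0 -0.4;0 0 0 0.46 0.043 0.15 -0.4;0 0 0 0.46 0.043 0.35 -0.4;0 0 0 0.46 0.043 0.5 -0.4;0 0 0 0.46 0.043 0.55 -0.4;0 0 0 0.46 0.043 0.55 -0.4;0 0 0 0.46 0.043 0.55 -0.4;0 0 0 0.46 0.043 0.55 0.3;0 0 0 0.46 0.043 0.55 0.5;0 0 0 0.46 0.043 0.55 0.6"

```text
time: 39.45
eef_pos: [0.5369, 0.2128, 0.0405]
tcp_rot: [0.658, 0.753, 0.0, 0.0]
contact_force: [-0.6, 1.0, -0.6]
opening: 0.797
finger_force: 0.0
```

Emit:
send_rows --moves "0 0 0 0 0 -0.02 0.6;0 0 0 0 0 -0.2 0.6;0 0 0 0 0 -0.5 0.6;0 0 0 0 0 -0.6 0.6;0 0 0 0 0 -0.6 0.6"

```text
time: 40.08
eef_pos: [0.5378, 0.2129, 0.1622]
tcp_rot: [0.658, 0.753, 0.002, 0.001]
contact_force: [-0.1, 0.3, -0.6]
opening: 0.801
finger_force: 0.0
```

```bash
python3 o2.py; python3 -c "
from h import *
print(delta([.4155,.2563,.11]),ctrl.get_state()['qpos'])"
```

```text
40.075 [0.53776905 0.21291096 0.16215868] 0.8010475040695961 [[-0.135, 0.991, 0.004], [0.991, 0.135, 0.001], [0.0, 0.004, -1.0]]
wrist blob [338.9 108.9] [ 311   80   56   59 2522] [0.6126 0.3007 0.03  ] [0.6023 0.2982 0.066 ]
wrist blob [252.8 191.6] [ 228  166   51   52 2039] [0.5365 0.2015 0.03  ] [0.5356 0.2113 0.066 ]
wrist blob [313.2 263.2] [302 239  25  47 646] [0.6202 0.1229 0.03  ] [0.6089 0.1423 0.066 ]
[ 0.298  -0.5694  0.2489] [2.01572370e-01 1.24347248e-01 1.87104161e+00 3.63247576e-05
 1.14633712e+00 6.63201167e-02]
```

All three buns are seated at the dimple positions. Checking that the stylus is still home while going above the dial.

Emit:
send_rows --moves "0 0 -0.03 0.1 -0.2 -0.05 0.4;0 0 -0.06 0.2 -0.4 -0.05 0.2;0 0 -0.09 0.298 -0.57 0 0.2;0 0 -0.12 0.298 -0.57 0.05 0.2;0 0 -0.145 0.298 -0.57 0.1 0.2;0 0 -0.17 0.298 -0.57 0.1 0.2;0 0 -0.2 0.298 -0.57 0.1 0.2;0 0 -0.225 0.298 -0.57 0.1 0.2;0 0 -0.254 0.298 -0.57 0.2 0.2;0 0 -0.254 0.298 -0.57 0.2 0.2;0 0 -0.254 0.298 -0.57 0.2 0.2"

```text
time: 41.5
eef_pos: [0.4149, 0.256, 0.119]
tcp_rot: [-0.079, 0.997, -0.0, -0.001]
contact_force: [-0.2, -0.8, 0.0]
opening: 0.598
finger_force: 0.0
```

Run:
```python
from b import *
s=ctrl.get_state();print(s['time'],s['eef_pos'],R.from_quat(s['tcp_rot']).as_matrix().round(3).tolist(),s['qpos'][5],delta([.4152,.2562,.062]))
grab('scene','pics/x1');grab('side','pics/x1s')
for f in ['pics/v8scene','pics/x1']:
    h=cv2.cvtColor(cv2.imread(f+'.png'),cv2.COLOR_BGR2HSV);m=cv2.inRange(h,(105,150,40),(125,255,255));n,l,st,ce=cv2.connectedComponentsWithStats(m);i=1+st[1:,4].argmax();print(f,st[i],ce[i])
c=L('x1')
for f in ['v8scene','x1']: pass
m=cv2.inRange(cv2.cvtColor(cv2.imread('pics/x1.png'),cv2.COLOR_BGR2HSV),(5,130,60),(20,255,255));n,l,st,ce=cv2.connectedComponentsWithStats(m)
for d in (3,5,1): 
    q=loc[d].copy();P=W([.5732,.218,.139],q);P[2]=.066;print(d,proj(c,P),[ce[i].round(1).tolist() for i in range(1,n) if st[i,4]>60 and np.linalg.norm(ce[i]-proj(c,P))<14])
```

```text
41.5 [0.41491057 0.25601882 0.11900155] [[-0.988, -0.157, -0.002], [-0.157, 0.988, -0.001], [0.003, -0.0, -1.0]] -1.3840773019882406 [-0.0023  0.0008  0.285 ]
pics/v8scene [232 166   7  15  72] [234.98611111 172.93055556]
pics/x1 [235 169   6  16  80] [237.625  176.4875]
3 [298.07784595 172.35863252] [[297.9, 172.6]]
5 [319.09881236 152.58062271] [[319.1, 152.6]]
1 [288.30749413 156.27085531] [[288.2, 156.4]]
```

Buns match dimples 3, 5 and 1. The stand shifted a little with the stylus still upright in it (the expected knock). Gripping the dial.

Emit:
send_rows --moves "0 0 0 0 0 0.15 0.2;0 0 0 0 0 0.26 0.2;0 0 0 0 0 0.28 0.2;0 0 0 0 0 0.28 0.2;0 0 0 0 0 0.28 -0.3;0 0 0 0 0 0.28 -1;0 0 0 0 0 0.28 -1;0 0 0 0 0 0.28 -1;0 0 0 0 0 0.28 -1;0 0 0 0 0 0.28 -1" --newtons 40

```text
time: 42.85
eef_pos: [0.4164, 0.2564, 0.0653]
tcp_rot: [-0.08, 0.997, 0.0, 0.001]
contact_force: [-1.4, -2.0, 5.0]
opening: 0.148
finger_force: 41.3
```

Run:
```python
from m import *
s=ctrl.get_state();print(s['contact_force'],s['wrist_torque'],s['opening'])
a,b=L('x1'),L('x1s');r=[]
for f in ['v8side','x1s']:
    h=cv2.cvtColor(cv2.imread(f'pics/{f}.png'),cv2.COLOR_BGR2HSV);m=cv2.inRange(h,(105,150,40),(125,255,255));n,l,st,ce=cv2.connectedComponentsWithStats(m);i=1+st[1:,4].argmax();r.append(ce[i]);print(st[i],ce[i])
print(tri((L('v8scene'),(235,172.9)),(L('v8side'),r[0])),tri((a,(237.6,176.5)),(b,r[1])))
```

```text
[-1.42450786 -1.95792642  5.01761268] [-0.34354895  0.14213138 -0.26166745] 0.14776255666735008Traceback (most recent call last):
  File "<stdin>", line 5, in <module>
ValueError: attempt to get argmax of an empty sequence
```

Run:
```python
from m import *
def bl(f):
    h=cv2.cvtColor(cv2.imread(f'pics/{f}.png'),cv2.COLOR_BGR2HSV);m=cv2.inRange(h,(100,90,30),(125,255,255));n,l,st,ce=cv2.connectedComponentsWithStats(m)
    return [(st[i].tolist(),ce[i]) for i in range(1,n) if st[i,4]>20]
for f in ['v8scene','v8side','x1','x1s']: print(f,bl(f))
```

```text
v8scene [([232, 165, 7, 16, 94], array([234.94680851, 172.79787234]))]
v8side [([281, 193, 4, 12, 32], array([282.59375, 198.6875 ]))]
x1 [([234, 169, 8, 17, 103], array([237.61165049, 176.31067961]))]
x1s [([276, 190, 4, 13, 43], array([277.18604651, 195.58139535]))]
```

Run:
```python
from m import *
print(tri((L('v8scene'),(234.9,172.8)),(L('v8side'),(282.6,198.7))),tri((L('x1'),(237.6,176.3)),(L('x1s'),(277.2,195.6))))
```

```text
(array([ 0.4989, -0.0042,  0.0898]), [array([-0.2, -0.1]), array([-0.2,  0.1])]) (array([ 0.5215, -0.0173,  0.0926]), [array([-0.3, -0.2]), array([-0.2,  0.1])])
```

The stand was knocked about 26 mm, and the stylus is still seated at the same height. Turning the dial clockwise.

Emit:
send_rows --moves "0 0 0.025 0 0 0 -1;0 0 0.05 0 0 0 -1;0 0 0.075 0 0 0 -1;0 0 0.1 0 0 0 -1;0 0 0.125 0 0 0 -1;0 0 0.15 0 0 0 -1;0 0 0.175 0 0 0 -1;0 0 0.2 0 0 0 -1;0 0 0.225 0 0 0 -1;0 0 0.25 0 0 0 -1;0 0 0.25 0 0 0 -1"

```text
time: 44.22
eef_pos: [0.4155, 0.2551, 0.0652]
tcp_rot: [0.648, 0.762, -0.002, 0.001]
contact_force: [-3.7, -6.0, 9.5]
opening: 0.146
finger_force: 41.6
```

Emit:
send_rows --moves "0 0 0.025 0 0 0 -1;0 0 0.05 0 0 0 -1;0 0 0.075 0 0 0 -1;0 0 0.1 0 0 0 -1;0 0 0.12 0 0 0 -1;0 0 0.12 0 0 0 -1;0 0 0.12 0 0 0 -1"

```text
time: 45.1
eef_pos: [0.4147, 0.2553, 0.0652]
tcp_rot: [0.883, 0.47, -0.002, 0.001]
contact_force: [-5.1, -5.6, 11.1]
opening: 0.148
finger_force: 41.8
```

Run:
```python
from h import *
s=ctrl.get_state();print(s['contact_force'],s['wrist_torque'],s['opening'],s['qpos']);print(R.from_quat(s['tcp_rot']).as_matrix().round(3).tolist())
```

```text
[-5.07075849 -5.60118474 11.05405351] [-0.91365177  1.04250058  0.00525724] 0.14806101738246197 [ 0.34413792  0.05792496  2.13826058 -0.00217012  0.95015088  0.93781714]
[[0.558, 0.83, -0.004], [0.83, -0.558, -0.003], [-0.005, -0.001, -1.0]]
```

Emit:
send_rows --moves "0 0 0.015 0 0 0 -1;0 0 0.03 0 0 0 -1;0 0 0.03 0 0 0 -1;0 0 0.03 0 0 0 -1"

```text
time: 45.6
eef_pos: [0.4149, 0.2557, 0.0652]
tcp_rot: [0.922, 0.387, -0.002, 0.001]
contact_force: [-5.5, -3.0, 10.8]
opening: 0.147
finger_force: 51.7
```

Run:
```python
from h import *
s=ctrl.get_state();print(s['contact_force'],s['wrist_torque'],s['opening'],s['qpos'][5]);print(R.from_quat(s['tcp_rot']).as_matrix().round(3).tolist())
```

```text
[-5.47635461 -3.0165789  10.79791301] [-0.53234116  0.88756166  0.93350747] 0.14737215232489942 1.1223166121751889
[[0.7, 0.714, -0.002], [0.714, -0.7, -0.003], [-0.004, 0.001, -1.0]]
```

Emit:
send_rows --moves "0 0 0 0 0 0 -0.6;0 0 0 0 0 0 -0.2;0 0 0 0 0 0 0.1;0 0 0 0 0 0 0.2;0 0 0 0 0 -0.2 0.2;0 0 0 0 0 -0.5 0.2;0 0 0 0 0 -0.8 0.2;0 0 0 0 0 -0.9 0.2;0 0 0 0 0 -0.9 0.2"

```text
time: 46.72
eef_pos: [0.4168, 0.2567, 0.2464]
tcp_rot: [0.923, 0.384, 0.002, 0.0]
contact_force: [-0.9, -0.5, 0.9]
opening: 0.597
finger_force: 0.0
```

Run:
```python
from m import *
s=ctrl.get_state();print(s['time'],s['eef_pos'])
c=grab('wrist','pics/w12');grab('scene','pics/x12');grab('side','pics/x12s')
w=cv2.imread('pics/w12.png');u=proj(c,[.4152,.2562,.089]).astype(int);v=proj(c,[.4152,.2562,.045]);print(u,v)
x0,y0=max(u[0]-50,0),max(u[1]-45,0);g=w[y0:y0+90,x0:x0+100]
h=cv2.cvtColor(g,cv2.COLOR_BGR2HSV)
gray=cv2.cvtColor(g,cv2.COLOR_BGR2GRAY)
red=np.argwhere(cv2.inRange(h,(0,120,80),(6,255,255))>0)[:,::-1]
print('red',red.mean(0) if len(red) else None, onz(c,*(red.mean(0)+[x0,y0]),.046) if len(red) else None)
# white line: bright pixels within 16px of bar-top centre
c0=np.array(u)-[x0,y0]
yy,xx=np.mgrid[:g.shape[0],:g.shape[1]];d=np.hypot(xx-c0[0],yy-c0[1])
m=(d<24)&(gray>85)&(h[:,:,1]<110);P=np.argwhere(m)[:,::-1];print(len(P))
for p in P: print((p+[x0,y0]).tolist(),gray[p[1],p[0]],end=' ')
sc2=L('x12');
mm=cv2.inRange(cv2.cvtColor(cv2.imread('pics/x12.png'),cv2.COLOR_BGR2HSV),(5,130,60),(20,255,255));n,l,st,ce=cv2.connectedComponentsWithStats(mm)
print()
for dd in (3,5,1):
    P3=W([.5732,.218,.139],loc[dd]);P3[2]=.066;q=proj(sc2,P3);print(dd,q.round(1),[ce[i].round(1).tolist() for i in range(1,n) if st[i,4]>60 and np.linalg.norm(ce[i]-q)<14])
for f in ['x12','x12s']:
    hh=cv2.cvtColor(cv2.imread(f'pics/{f}.png'),cv2.COLOR_BGR2HSV);m2=cv2.inRange(hh,(100,90,30),(125,255,255));n,l,st,ce=cv2.connectedComponentsWithStats(m2);print(f,[(st[i].tolist(),ce[i].round(1)) for i in range(1,n) if st[i,4]>20])
```

```text
46.725 [0.41679375 0.25672272 0.24635417]
[255 179] [255.43454298 172.67244677]
red [49.         17.82857143] [0.43370882 0.27746366 0.046     ]
144
[254, 164] 127 [255, 164] 118 [254, 165] 135 [255, 165] 137 [256, 165] 86 [254, 166] 96 [255, 166] 124 [256, 166] 90 [255, 167] 92 [255, 168] 93 [255, 169] 95 [255, 170] 93 [255, 171] 89 [255, 172] 89 [255, 173] 87 [255, 174] 87 [232, 185] 91 [233, 185] 91 [233, 186] 88 [233, 187] 96 [234, 187] 93 [242, 187] 87 [243, 187] 96 [244, 187] 96 [233, 188] 97 [234, 188] 98 [235, 188] 95 [242, 188] 100 [243, 188] 103 [244, 188] 102 [245, 188] 101 [234, 189] 96 [235, 189] 97 [236, 189] 94 [241, 189] 91 [242, 189] 101 [243, 189] 101 [244, 189] 102 [245, 189] 103 [234, 190] 97 [235, 190] 97 [236, 190] 97 [237, 190] 94 [241, 190] 92 [242, 190] 100 [243, 190] 100 [244, 190] 100 [245, 190] 101 [235, 191] 95 [236, 191] 96 [237, 191] 97 [238, 191] 93 [242, 191] 95 [243, 191] 102 [244, 191] 101 [245, 191] 93 [235, 192] 95 [236, 192] 95 [237, 192] 97 [238, 192] 95 [239, 192] 95 [240, 192] 92 [236, 193] 97 [237, 193] 98 [238, 193] 96 [239, 193] 95 [240, 19
[... 591 characters left out ...]
96 [249, 198] 94 [242, 199] 90 [243, 199] 92 [244, 199] 93 [245, 199] 95 [246, 199] 96 [247, 199] 95 [248, 199] 97 [249, 199] 96 [250, 199] 93 [251, 199] 89 [244, 200] 92 [245, 200] 94 [246, 200] 95 [247, 200] 96 [248, 200] 96 [249, 200] 96 [250, 200] 96 [251, 200] 95 [252, 200] 95 [253, 200] 86 [246, 201] 95 [247, 201] 96 [248, 201] 95 [249, 201] 95 [250, 201] 97 [251, 201] 96 [252, 201] 97 [253, 201] 94 [249, 202] 95 [250, 202] 96 [251, 202] 97 [252, 202] 96 [253, 202] 96 [254, 202] 93 
3 [298.1 172.4] [[297.8, 172.6]]
5 [319.1 152.6] [[319.0, 152.7]]
1 [288.3 156.3] [[288.2, 156.4]]
x12 [([234, 169, 8, 17, 102], array([237.6, 176.3]))]
x12s [([276, 190, 4, 13, 43], array([277.2, 195.6]))]
```

```bash
python3 -c "
from plant import ctrl
print(ctrl.sign_off())"
```

```text
the job is handed in; nothing more can be done
None
```

The job is handed in after about 47 s of robot time: dial turned off, reset button pressed to its stop, stylus back in its stand, all three buns in dimples 1, 3 and 5, then the dial turned clockwise to its full-heat stop. During the run the stand moved about 26 mm without the robot near it, and the stylus stayed seated.

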